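# Fish the check weight out from under the counter rack

### The job

The balance's check weight has slid out of sight under the low deck of the counter rack. Take the flat scraper from its mat, feel for the weight under the deck with it and draw the weight out onto the open counter, lay the scraper back on its mat as it lay before, and set the weight on the balance's pan gently. Do not bang the rack, and leave the other things on the counter where they are.

Things in the scene. Friction and masses are not known exactly. Their poses are not given: they have to be found in the camera images.
- rack: fixed counter rack. Origin: on the counter, middle of the front edge of its low white steel deck; x inwards from that edge, y along it to the left. Deck: y -180 to 180 mm, x 0 to 210 mm, underside 64 mm and top 80 mm above the counter. The space below is open only at the front: 12 mm side panels, back panel with inner face at x 200 mm.
- glass_edge (a point): lower front edge, middle, of the rack's clear glass upper shelf: 360 mm wide, underside 242 mm above the counter, 80 mm in front of the low deck's front edge. It overhangs, so a gripper working close to the deck must lean back. Steel posts at both ends carry it; small jars at its back reach 335 mm above the counter.
- search_area (a point): point on the counter under the low deck, 52 mm behind its front edge, axes as rack: middle of the area where the check weight is hidden. The weight itself is not reported: it stands upright with its centre within 13 mm of here in x and 70 mm in y, to be felt for. Loose 500 g steel disc, 60 mm across, 20 mm thick; neck 14 mm; knob 23 mm across, 30 to 46 mm up. Slides at 2.3 to 3.6 N.
- scraper: loose cranked T-shaped steel scraper, 160 g. Origin: underside, middle of its head; x forward out of the head, z up. Head 100 mm wide (y), 25 mm long (x), 6 mm thick. Shaft 14 mm wide, 6 mm thick, flush with the head's underside, back to x -106, then bent up 30 degrees with a black handle 16 x 16 mm to x -212, z 66. Lies flat, handle in the air, pointing away from the robot.
- scraper_grip (a point): middle of the scraper's handle (scraper frame x -167, y 0, z 39 mm), the place to hold it; the handle slopes up by 30 degrees towards its end here
- mat: fixed black rubber tool mat, 250 mm (x) by 140 mm (y), 4 mm thick; origin: middle of its underside, on the counter. x points away from the robot. The scraper lies along it at the start, head at x 70 to 90 mm.
- pan (a joint): sinking of the balance's round steel pan in m: 0 when empty, about 0.004 under the 500 g weight, stop at 0.008; it springs back (1.2 N per mm)
- pan_top (a point): middle of the top face of the balance's pan, 108 mm above the counter when empty; the pan is 150 mm across
- balance: fixed top-pan balance, white on a crimson base; origin: on the counter, under the pan's middle. Housing x -170 to 80, y -110 to 110 mm, up to 84 mm high; display at the -x end.
- tube_box: loose flat carton, 32 x 125 x 26 mm, lying on the rack's low deck along its front edge, leave alone; origin: middle of its underside
- mortar: loose white porcelain bowl, 104 mm across, 62 mm high, on the counter left of the rack, leave alone; origin: middle of its underside
- spoon: loose steel spoon, 160 mm long (along its x), lying on the counter right of the rack, leave alone
- stock_bottle: loose amber bottle, 62 mm across, 125 mm high, standing on the rack's low deck, leave alone
- carton: loose upright carton, 50 x 75 x 110 mm, standing on the rack's low deck, leave alone
- jar: loose white jar, 70 mm across, 100 mm high, on the counter left of the rack, leave alone
- vial: loose amber vial, 48 mm across, 110 mm high, on the counter right of the rack, leave alone

How it is judged (in metres and radians):
On the way:
1. the scraper's head is in under the low deck (x of scraper in the frame of rack between 0.06 and 0.2 m and z of scraper in the frame of rack below 0.05 m), for 0.2 s.
At the end, for the whole second after the job is handed in: the pan carries the 500 g weight and nothing else (sunk 3.2 to 4.8 mm); the scraper lies flat and still along its mat as before: head 0 to 130 mm beyond the mat's middle and within 50 mm of its centre line, the handle's middle at least 20 mm on the near side of the mat's middle (value of joint pan between 0.0032 and 0.0048 m and x of scraper in the frame of mat between 0 and 0.13 m and y of scraper in the frame of mat between -0.05 and 0.05 m and z of scraper in the frame of mat below 0.012 m and angle between scraper's own z axis and vertical below 0.08 rad and linear speed of scraper below 0.01 m/s and x of scraper_grip in the frame of mat below -0.02 m); the robot touches nothing.
It fails at once if the rack is banged, or something is jammed against it (over 40 N) (contact force between rack and anything else above 40 N).
It fails at once if the balance is loaded roughly (over 30 N) (contact force between balance and anything else above 30 N).
It fails at once if another thing on the counter or the deck is moved by more than 30 mm (distance of any of tube_box, mortar, spoon, stock_bottle, carton, jar, vial from where it was at the start of the episode above 0.03 m).
It also fails if it takes over 72 s, if anything falls off the work surface, if the arm or the gripper's body presses on something with over 40 N, if the wrist force passes 120 N, or if a joint passes its speed limit or range.

### The arm

A 7-joint arm with a two-finger parallel gripper is mounted at the origin on the work surface. World frame = base frame: x ahead of the robot, y to its left, z up, the work surface at z = 0. Lengths are in mm, angles in degrees, forces in N, time in s.
With the tool pointing down it reaches from about 425 to 875 mm from the base axis. Payload 8.4 kg.
Tool frame: the origin (TCP) lies midway between the tips of the shut fingers; the grasp point (between the pads) lies 19 mm behind it (env.grip_point_offset is the z of the grasp point in the tool frame, in mm); z points along the fingers, y is the direction in which the jaws open and shut (so a half turn about z gives the same grasp; the last joint's range is limited). The gripper opens to 85 mm and grips with 20 to 120 N. Pads are 22 mm wide; open, the fingers measure 114 mm over their backs; the gripper's body (76 mm by 85 mm) begins 54 mm behind the grasp point. The pads swing forward as they close: fully open they stand 13 mm farther back than shut.
Start: joints at [-75.642, 19.091, 2.286, 83.961, -0.768, 76.965, -3.352], TCP at [222.761, 610.607, 231.308] pointing down, gripper open.
Joint ranges: [-147.57, 147.57], [-21.85, 119.76], [-74.77, 79.35], [14.55, 137.4], [-85.83, 265.84], [4.83, 119.75], [-152.11, 152.11]. Speed limits (degrees/s): [127.2, 127.2, 159.86, 159.86, 180, 180, 180].

### API

Orientations are given as [roll, pitch, yaw] about the fixed x, y, z axes, in that order (R = Rz(yaw) Ry(pitch) Rx(roll)).
In Python, from station import env gives the robot as it stands.
- The arm moves only by the tool arm_command, never from a script. Its arguments are lists of equal length, an entry for each row: "xyz": the shift along the world's x, y, z in mm, a list of three; "twist": the turn about the world's z in rad; "gripper": the finger opening in mm, from 0 to 85.4. A call has 1 to 8 rows; each row is the pose to reach, as a shift and turn from the pose commanded when the call began; what a row does not reach only later rows make up. A row lasts 1/8 s, in which the tool goes at most 62.5 mm and 10.7 degrees, less where a joint would pass 70% of its speed; a pose out of reach is approached as far as the arm can. A call with a gripper value outside its range is refused whole. The fingers move at their own pace and stop on an object; "squeeze" is the grip in N (left out, the last holds). Time passes only in rows, so rows that repeat a pose let the fingers close. It gives the time, the measured TCP pose, the force and the opening at its end, in the units of the state.
- env.state(): the state, without advancing time (a new reading comes with each control period).
- env.snapshot(name): name is "side" or "top" or "wrist"; returns a dict with "frame" (420x560x3 uint8, red, green, blue), "intrinsics" (3x3 intrinsics, pixels), "extrinsics" (4x4, takes a point from world to camera coordinates); the wrist camera has in their place "tool_from_camera" (4x4, takes a point from camera to tool coordinates, whose origin is the TCP and whose axes are the flange's). Camera axes: x right, y down, z forward; pixel columns grow to the right and rows downward; lengths in mm; the calibration is good to about 2 mm. The wrist camera is an equidistant fisheye: a pixel r from the principal point sees the ray r / f radians off the axis. A picture is of the moment at which its call begins: read the wrist's pose just before it. There is no depth.
- env.sign_off(): hands the job in, once; it reports no verdict.
The state is a dict: "time": time; "qpos": joint angles; "joint_vel": joint speeds; "tau": joint torques, N m; "position": TCP position; "orientation": TCP orientation; "wrist_force": force on the tool from outside, world axes, zero at the start; "ft_torque": the same for the moment, N m; "opening": finger opening in mm.
Only numpy, scipy, OpenCV 4.12 (cv2) and the standard library are available. Lean on these libraries where they do the work, as an engineer would, in place of code of your own. Each camera call takes 0.05 s, during which the arm holds its last target.

## Working session

There is one attempt and no reset: what is moved stays moved. The work goes in short steps, Python scripts to look and compute and a tool call to move; the robot and the scene stay as the last step left them, time stands still between calls to the robot, and variables do not carry over. Pictures are saved under pics/ and viewed, and the job is handed in when it is done.

Besides the shell and the picture viewer there is one more tool, called as name([rows], argument=value, ...), one row to a line, values as JSON. arm_command: Moves the arm, as the interface text tells. Its arguments: {"type":"object","properties":{"xyz":{"type":"array","items":{"type":"array","items":{"type":"number"}}},"twist":{"type":"array","items":{"type":"number"}},"gripper":{"type":"array","items":{"type":"number"}},"squeeze":{"type":"number"}},"required":["xyz","twist","gripper"]}

```bash
ls; mkdir -p pics; python3 - <<'E'
from station import env
import cv2
print(env.state()); print(env.grip_point_offset)
for n in("side","top","wrist"):
    s=env.snapshot(n); cv2.imwrite(f"pics/{n}0.png",cv2.cvtColor(s["frame"],cv2.COLOR_RGB2BGR))
    for k in s:
        if k!="frame": print(n,k,s[k])
E
```

```text
pics
{'time': 0.0, 'qpos': array([-75.64227685,  19.13109037,   2.28505941,  84.01252837,
        -0.76885502,  76.96465579,  -3.3522071 ]), 'joint_vel': array([ 0.00399817,  0.06077575, -0.02221369, -0.05794148,  0.00954677,
       -0.07995742,  0.00825446]), 'tau': array([-9.03001092e-04, -6.58543754e+01,  1.36532407e+00, -4.05572140e+01,
        1.69058098e-02,  1.23684900e-02, -2.10452566e-05]), 'position': array([222.62225523, 610.19472138, 230.41635259]), 'orientation': array([-1.79907131e+02,  5.38756574e-03,  1.59956450e+02]), 'wrist_force': array([-0.48789769,  1.07093676, -0.20205204]), 'ft_torque': array([-0.00812087, -0.00628648,  0.02418616]), 'opening': 85.03084319025486}
-18.700000000000003
side intrinsics [[414.91113786   0.         275.87805852]
 [  0.         414.91113786 215.19622522]
 [  0.           0.           1.        ]]
side extrinsics [[ 4.07381208e-01 -9.13132079e-01  1.51775172e-02 -1.95694104e+02]
 [-5.38740418e-01 -2.53704573e-01 -8.03363399e-01  4.31101664e+02]
 [ 7.37427497e-01  3.19098410e-01 -5.95295634e-01  7.71485024e+02]
 [ 0.00000000e+00  0.0000
[... 204 characters left out ...]
.15069793e-03 -9.99999066e-01 -7.37435736e-04  2.58770440e+01]
 [-9.85218153e-01 -1.00736564e-03 -1.71301419e-01  5.83716722e+02]
 [ 1.71300516e-01  9.23651262e-04 -9.85218392e-01  1.38226371e+03]
 [ 0.00000000e+00  0.00000000e+00  0.00000000e+00  1.00000000e+00]]
wrist intrinsics [[325.1922621    0.         282.21090123]
 [  0.         325.1922621  213.82351362]
 [  0.           0.           1.        ]]
wrist tool_from_camera [[-2.28092357e-04 -9.64862642e-01 -2.62754696e-01  6.59932126e+01]
 [ 9.99999963e-01 -2.58672315e-04  8.17907533e-05 -2.59347608e-01]
 [-1.46884208e-04 -2.62754668e-01  9.64862665e-01 -1.43489192e+02]
 [ 0.00000000e+00  0.00000000e+00  0.00000000e+00  1.00000000e+00]]
```

View pics/side0.png

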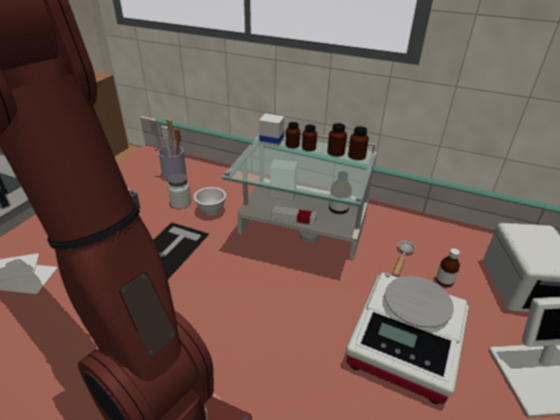

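View pics/top0.png

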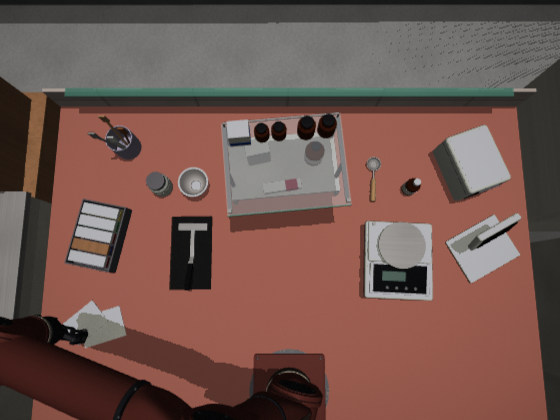

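View pics/wrist0.png

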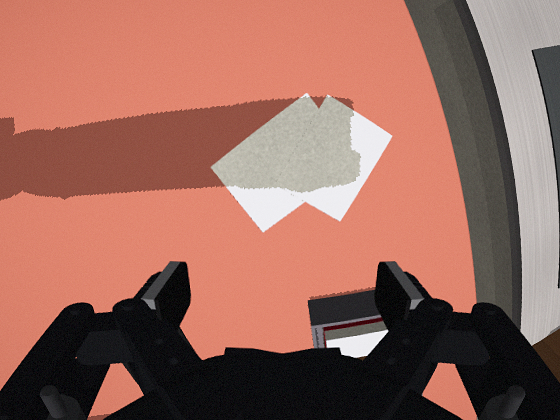

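```bash
cat > h.py <<'E'
from station import env
import cv2, numpy as np
def save(name,img,box=None,s=1):
    if box: x0,y0,x1,y1=box; img=img[y0:y1,x0:x1]
    img=cv2.resize(img,None,fx=s,fy=s,interpolation=cv2.INTER_CUBIC)
    cv2.imwrite("pics/"+name,cv2.cvtColor(img,cv2.COLOR_RGB2BGR))
def ray(s,uv):
    K,E=s["intrinsics"],s["extrinsics"]; R=E[:3,:3]; C=-R.T@E[:3,3]
    d=R.T@np.linalg.inv(K)@np.array([uv[0],uv[1],1.]); return C,d
def onz(s,uv,z):
    C,d=ray(s,uv); return C+d*(z-C[2])/d[2]
def proj(s,p):
    K,E=s["intrinsics"],s["extrinsics"]; c=E[:3,:3]@np.array(p,float)+E[:3,3]; q=K@c; return q[:2]/q[2]
E
python3 - <<'E'
from h import *
s=env.snapshot("side"); save("side_z.png",s["frame"],(200,100,400,270),4)
t=env.snapshot("top"); save("top_z.png",t["frame"],(200,100,400,230),4)
save("top_m.png",t["frame"],(130,160,250,310),4)
E
```

```text
(no output)
```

View pics/side_z.png

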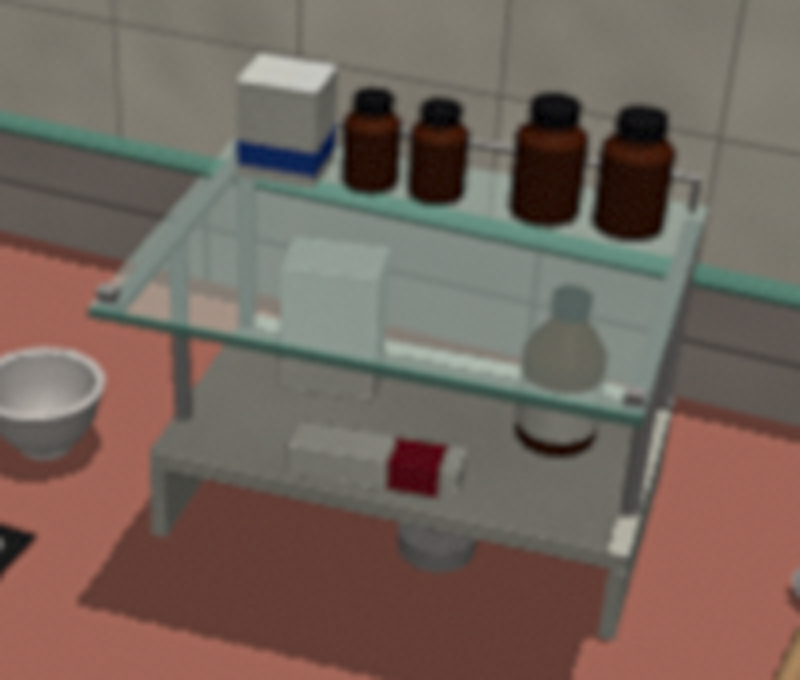

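View pics/top_z.png

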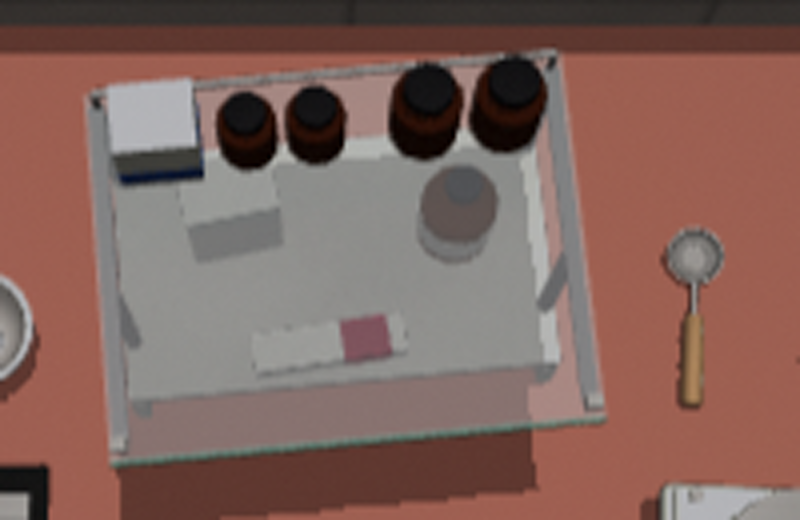

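View pics/top_m.png

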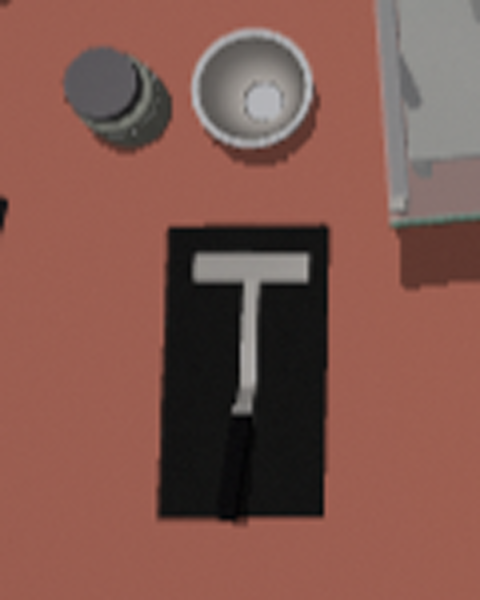

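```bash
python3 - <<'E'
from h import *
np.set_printoptions(precision=1,suppress=True)
s=env.snapshot("side"); t=env.snapshot("top")
zs=lambda u,v:(200+u/4,100+v/4)
print("side deck foot L,R",onz(s,zs(152,535),0),onz(s,zs(615,640),0))
print("side deck top L,R",onz(s,zs(153,455),80),onz(s,zs(612,556),80))
print("side glass L,R",onz(s,zs(92,313),242),onz(s,zs(645,413),242))
print("top glass L,R",onz(t,zs(112,466),242),onz(t,zs(605,421),242))
print("top deck L,R",onz(t,zs(133,402),80),onz(t,zs(557,364),80))
print("weight L,R,bot",onz(s,zs(398,547),10),onz(s,zs(477,547),10),onz(s,zs(437,570),0))
# mat in top
f=t["frame"].astype(int); g=f.max(2)
m=((g<45)).astype(np.uint8); m[:200]=0; m[:, :160]=0; m[:,225:]=0; m[305:]=0
n,l,st,c=cv2.connectedComponentsWithStats(m); 
k=1+np.argmax(st[1:,4]); mm=(l==k).astype(np.uint8); cn=max(cv2.findContours(mm,0,1)[0],key=cv2.contourArea)
print(st[k]);r=cv2.minAreaRect(cn);print(r)
for p in cv2.boxPoints(r): print("mat",onz(t,p,4))
zm=lambda u,v:(130+u/4,160+v/4)
for n,uv,z in [("head L",(192,268),8),("head R",(309,268),8),("head front",(250,252),10),("head back",(250,284),10),("shaft end",(247,385),9),("h start",(242,415),17),("h end",(232,518),75)]: print(n,onz(t,zm(*uv),z))
b=f[215:300,360:440]
# pan circle
gray=cv2.cvtColor(t["frame"],cv2.COLOR_RGB2GRAY)
ci=cv2.HoughCircles(gray[215:305,355:440],cv2.HOUGH_GRADIENT,1,50,param1=80,param2=15,minRadius=18,maxRadius=30);print(ci)
for x,y,rr in ci[0]:
    print("pan",onz(t,(x+355,y+215),108), (onz(t,(x+355+rr,y+215),108)-onz(t,(x+355,y+215),108)))
save("pan.png",t["frame"],(350,210,450,310),5)
save("span.png",s["frame"],(340,230,480,400),4)
E
```

```text
side deck foot L,R [607.3 184.4   0. ] [ 642.7 -172.3   -0. ]
side deck top L,R [604.7 178.6  80. ] [ 635.6 -161.7   80. ]
side glass L,R [533.6 178.2 242. ] [ 576.2 -177.6  242. ]
top glass L,R [531.2 178.7 242. ] [ 564.7 -179.2  242. ]
top deck L,R [610.4 182.9  80. ] [ 642.8 -167.8   80. ]
weight L,R,bot [662.7   3.3  10. ] [688.1 -51.   10. ] [661.4 -29.3   0. ]
[ 170  217   42   73 2506]
((190.7620391845703, 252.80438232421875), (40.3636360168457, 72.67616271972656), 1.5481575727462769)
mat [323.3 399.6   4. ]
mat [570.7 404.1   4. ]
mat [567.  264.2   4. ]
mat [319.8 263.7   4. ]
head L [531.5 379.2   8. ]
head R [531.6 278.6   8. ]
head front [545.2 329.4  10. ]
head back [517.5 328.4  10. ]
shaft end [431.4 328.    9. ]
h start [405.7 329.6  17. ]
h end [321.2 322.4  75. ]
[[[45.5 30.5 24.6]]]
pan [ 459.8 -354.5  108. ] [  0.1 -78.1   0. ]
```

View pics/pan.png

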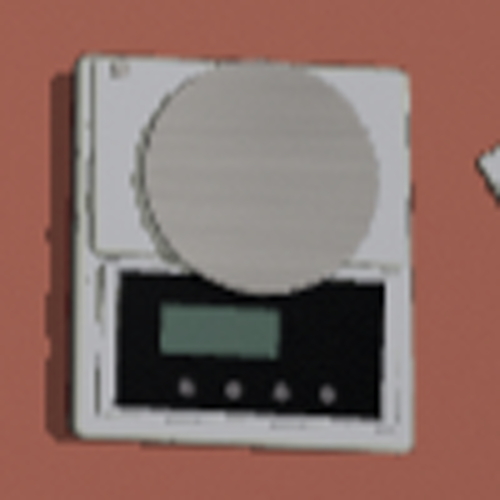

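View pics/span.png

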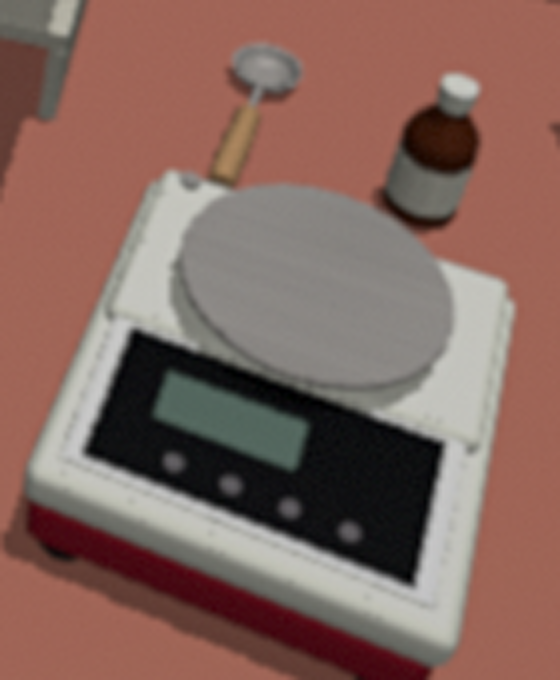

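arm_command([
  [20,-45,0],
  [40,-95,0],
  [60,-150,0],
  [80,-205,-20],
  [95,-250,-40],
  [107,-284,-60],
  [107,-284,-60],
  [107,-284,-60],
], twist=[0.06,0.12,0.18,0.24,0.3,0.364,0.364,0.364], gripper=[85,85,85,85,85,85,85,85], squeeze=100)

```text
time: 1.35
position: [329.7, 327.3, 171.8]
orientation: [180.0, 0.0, -179.2]
wrist_force: [0.3, 0.6, 0.1]
opening: 85.0
```

```bash
python3 - <<'E'
from h import *
np.set_printoptions(precision=1,suppress=True)
st=env.state(); print(st["time"],st["position"],st["orientation"],st["qpos"],st["wrist_force"])
w=env.snapshot("wrist"); s=env.snapshot("side"); t=env.snapshot("top")
save("w1.png",w["frame"]); save("s1.png",s["frame"],(0,0,400,420),1.4); save("t1.png",t["frame"],(100,100,400,420),1.8)
E
```

```text
1.35 [329.7 327.3 171.8] [ 180.     0.  -179.2] [-59.5  -0.4   9.2 113.7   0.1  66.6  40.5] [0.3 0.6 0.1]
```

View pics/w1.png

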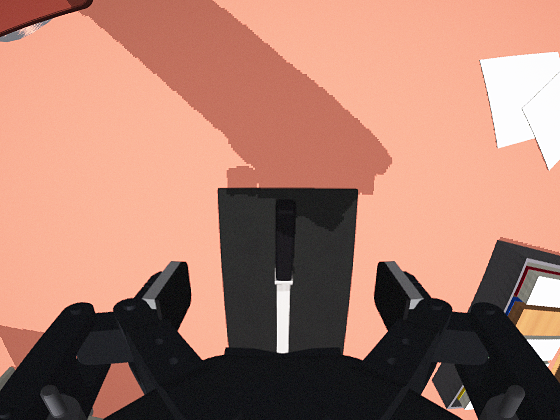

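View pics/s1.png

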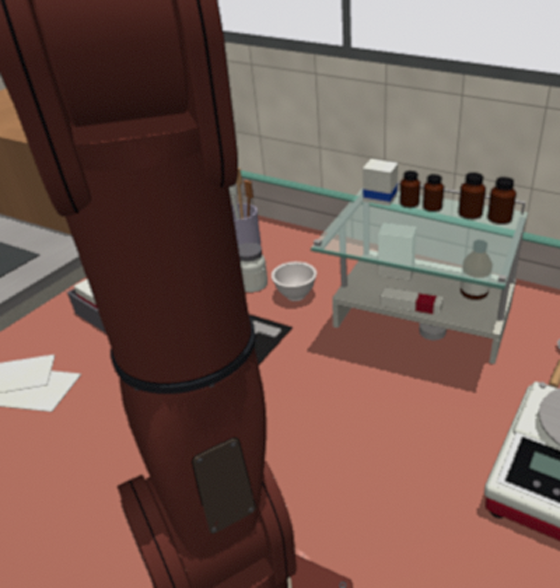

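View pics/t1.png

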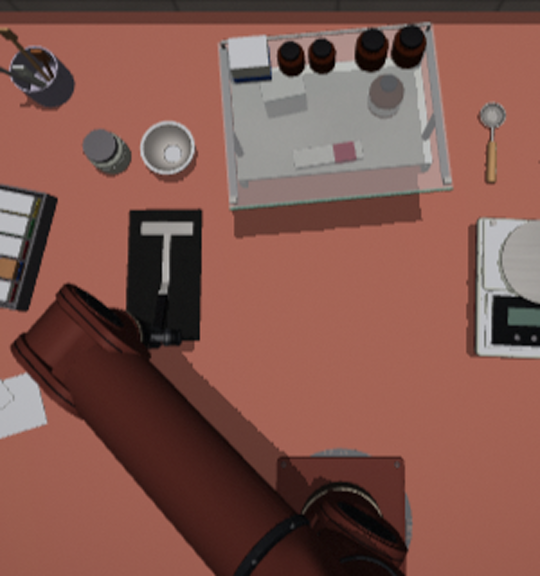

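```bash
cat >> h.py <<'E'
from scipy.spatial.transform import Rotation as Rot
def wray(w,st,uv):
    K=w["intrinsics"]; T=w["tool_from_camera"]
    dx=(uv[0]-K[0,2])/K[0,0]; dy=(uv[1]-K[1,2])/K[1,1]; r=np.hypot(dx,dy)+1e-12
    d=np.array([np.sin(r)*dx/r,np.sin(r)*dy/r,np.cos(r)])
    R=Rot.from_euler("xyz",st["orientation"],degrees=True).as_matrix()
    return R@T[:3,3]+st["position"], R@T[:3,:3]@d
def wonz(w,st,uv,z):
    C,d=wray(w,st,uv); return C+d*(z-C[2])/d[2]
E
python3 - <<'E'
from h import *
np.set_printoptions(precision=1,suppress=True)
st=env.state(); w=env.snapshot("wrist")
for n,uv,z in [("end L",(276,201),73),("end R",(296,201),73),("start L",(276,282),14),("start R",(293,282),14),("shaft L",(277,345),10),("shaft R",(289,345),10),("matL",(219,188),4),("matR",(357,188),4)]:
    print(n,wonz(w,st,uv,z))
E
```

```text
end L [319.4 322.7  73. ]
end R [319.1 337.9  73. ]
start L [418.8 322.5  14. ]
start R [418.5 340.1  14. ]
shaft L [505.2 324.2  10. ]
shaft R [505.  338.2  10. ]
matL [322.9 265.2   4. ]
matR [320.7 401.6   4. ]
```

arm_command([
  [-2,3,-30],
  [-2,3,-60],
  [-2,3,-90],
  [-2,3,-115],
  [-2,3,-127],
  [-2,3,-127],
  [-2,3,-127],
  [-2,3,-127],
], twist=[0,0,0,0,0,0,0,0], gripper=[85,85,85,85,85,40,10,5], squeeze=100)

```text
time: 2.55
position: [328.2, 330.2, 45.2]
orientation: [179.9, 0.1, -179.2]
wrist_force: [0.8, 0.3, 0.4]
opening: 31.8
```

arm_command([
  [0,0,0],
  [0,0,0],
  [0,0,0],
  [0,0,0],
], twist=[0,0,0,0], gripper=[5,5,5,5])

```text
time: 3.05
position: [327.8, 329.7, 44.5]
orientation: [180.0, 0.0, -179.2]
wrist_force: [-1.6, -0.3, 3.7]
opening: 14.1
```

```bash
python3 - <<'E'
from h import *
np.set_printoptions(precision=1,suppress=True)
st=env.state(); print(st["time"],st["position"],st["orientation"],st["wrist_force"],st["ft_torque"],st["opening"])
w=env.snapshot("wrist"); save("w2.png",w["frame"])
E
```

```text
3.05 [327.8 329.7  44.5] [ 180.     0.  -179.2] [-1.6 -0.3  3.7] [-0.1  0.1 -0.1] 14.066301149401143
```

View pics/w2.png

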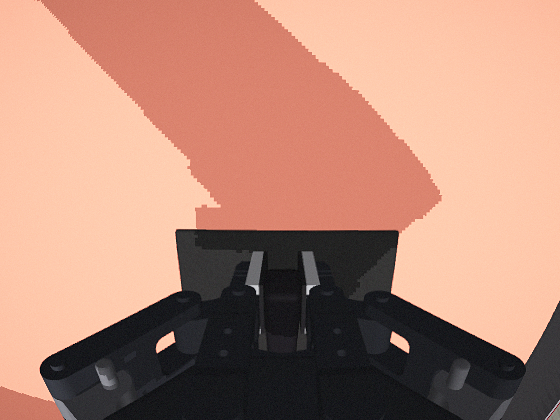

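arm_command([
  [0,0,5],
  [0,0,15],
  [0,0,30],
  [0,0,50],
  [0,0,70],
  [0,0,70],
], twist=[0,0,0,0,0,0], gripper=[5,5,5,5,5,5], squeeze=115)

```text
time: 3.85
position: [328.6, 330.6, 116.3]
orientation: [179.8, 0.1, -179.2]
wrist_force: [0.0, 0.4, -2.4]
opening: 14.1
```

```bash
python3 - <<'E'
from h import *
np.set_printoptions(precision=1,suppress=True)
st=env.state(); print(st["time"],st["position"],st["orientation"],st["wrist_force"],st["ft_torque"],st["opening"])
t=env.snapshot("top"); save("t3.png",t["frame"],(130,180,260,300),5)
s=env.snapshot("side"); save("s3.png",s["frame"],(0,100,400,420),1.8)
E
```

```text
3.85 [328.6 330.6 116.3] [ 179.8    0.1 -179.2] [ 0.   0.4 -2.4] [0.  0.2 0. ] 14.07644173046158
```

View pics/t3.png

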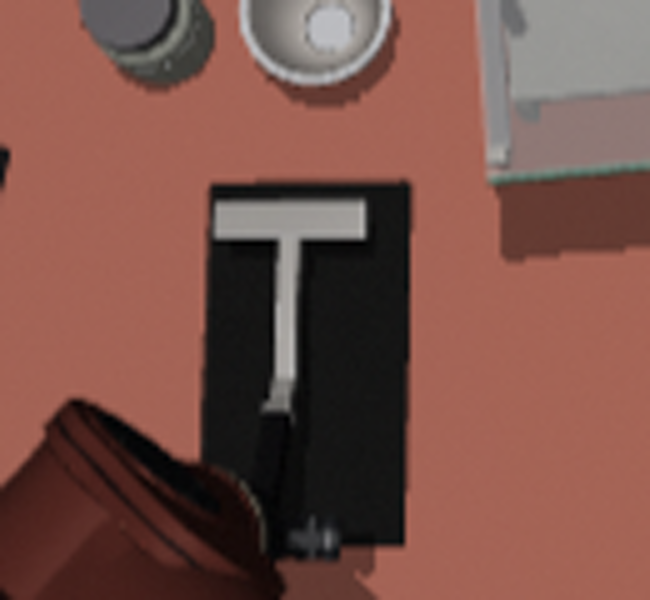

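View pics/s3.png

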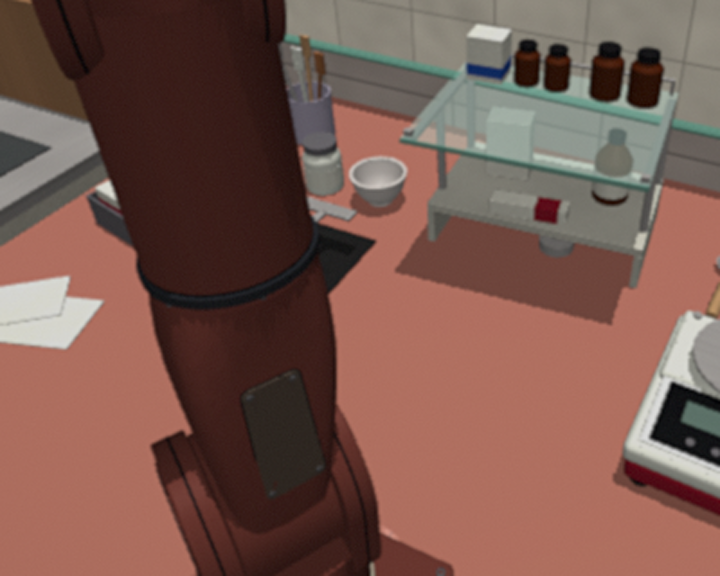

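```bash
python3 - <<'E'
from h import *
np.set_printoptions(precision=1,suppress=True)
t=env.snapshot("top")
for z in (50,60,70,81): print(z,onz(t,(172.8,223.8),z),onz(t,(203.3,223.8),z),onz(t,(188,219.8),z),onz(t,(188,228.1),z))
print(onz(t,(130+287/5,180+300/5),81),onz(t,(130+283/5,180+375/5),81))
s=env.snapshot("side");save("s3z.png",s["frame"],(150,190,260,260),7)
E
```

```text
50 [536.7 386.8  50. ] [536.8 284.8  50. ] [550.3 336.5  50. ] [522.3 335.4  50. ]
60 [535.3 384.2  60. ] [535.4 283.   60. ] [548.8 334.3  60. ] [521.  333.2  60. ]
70 [533.9 381.7  70. ] [534.  281.2  70. ] [547.3 332.1  70. ] [519.7 331.   70. ]
81 [532.4 378.9  81. ] [532.5 279.1  81. ] [545.6 329.7  81. ] [518.2 328.6  81. ]
[479.3 329.1  81. ] [430.7 329.8  81. ]
```

View pics/s3z.png

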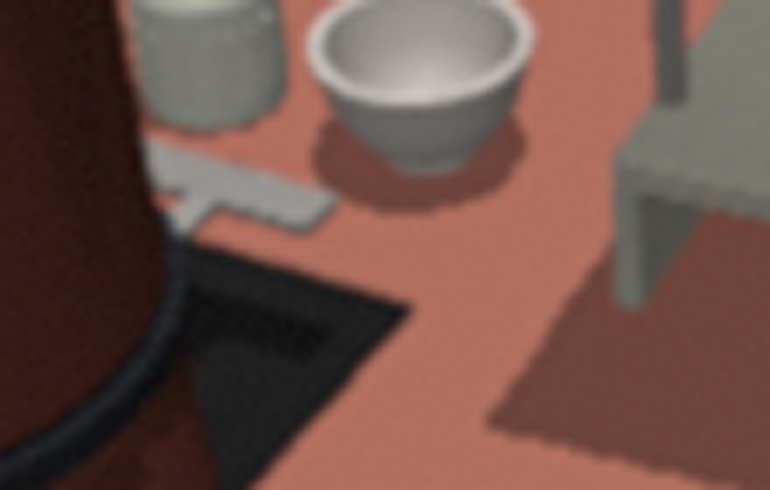

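```bash
python3 - <<'E'
from h import *
s=env.snapshot("side");save("s4z.png",s["frame"],(290,222,330,250),20)
f=s["frame"]
for v in range(228,246): print(v,[int(f[v,u].astype(int)[0]-f[v,u].astype(int)[2]) for u in range(295,326)])
E
```

```text
228 [11, 10, 9, 9, 9, 7, 8, 10, 10, 9, 10, 10, 12, 11, 10, 10, 10, 10, 11, 11, 10, 11, 10, 10, 10, 10, 11, 10, 10, 10, 11]
229 [28, 24, 19, 15, 13, 11, 10, 10, 9, 9, 8, 9, 10, 9, 9, 9, 10, 11, 10, 11, 11, 11, 10, 11, 11, 11, 10, 11, 11, 11, 11]
230 [46, 44, 42, 36, 22, 12, 8, 8, 7, 9, 9, 8, 9, 9, 9, 10, 8, 9, 9, 10, 10, 11, 9, 11, 11, 11, 11, 10, 10, 10, 11]
231 [51, 53, 51, 46, 28, 10, 4, 5, 6, 7, 7, 7, 8, 9, 9, 10, 9, 9, 9, 10, 9, 9, 10, 10, 11, 9, 11, 11, 10, 10, 10]
232 [52, 51, 52, 49, 28, 8, 4, 4, 5, 5, 6, 5, 6, 7, 8, 8, 8, 8, 9, 9, 11, 10, 10, 9, 9, 8, 9, 9, 8, 10, 10]
233 [51, 50, 51, 48, 27, 7, 4, 4, 5, 3, 5, 5, 5, 5, 5, 6, 6, 6, 8, 8, 8, 8, 8, 8, 9, 10, 7, 9, 9, 8, 9]
234 [50, 51, 52, 48, 25, 5, 3, 4, 5, 5, 5, 4, 5, 5, 5, 4, 5, 4, 5, 5, 5, 5, 6, 9, 14, 17, 16, 13, 11, 10, 8]
235 [50, 51, 52, 48, 26, 6, 3, 4, 5, 5, 5, 5, 5, 5, 5, 6, 4, 4, 4, 4, 4, 3, 5, 12, 28, 36, 34, 28, 24, 18, 16]
236 [51, 50, 51, 48, 27, 8, 2, 4, 3, 4, 5, 5, 5, 5, 4, 5, 3, 4, 4, 4, 4, 4, 4, 16, 40, 49, 50, 48, 45, 40, 35]
237 [51, 50, 51, 49, 31, 11, 3, 3, 3, 4, 5, 4, 4, 5, 5, 4, 4, 4, 4, 4, 4, 3, 4, 22
[... 307 characters left out ...]
 3, 3, 3, 3, 3, 3, 3, 4, 12, 30, 46, 51, 50, 50, 50, 50, 50, 51]
241 [49, 50, 50, 51, 51, 50, 47, 37, 23, 14, 9, 6, 5, 4, 3, 4, 4, 5, 7, 10, 18, 30, 41, 51, 51, 51, 50, 50, 50, 50, 51]
242 [49, 50, 50, 51, 51, 52, 51, 50, 43, 35, 28, 23, 19, 14, 13, 15, 15, 20, 24, 31, 40, 47, 50, 51, 50, 52, 50, 50, 50, 49, 50]
243 [49, 49, 50, 49, 51, 51, 51, 52, 52, 50, 48, 46, 43, 37, 35, 37, 41, 44, 47, 48, 51, 52, 51, 51, 49, 50, 50, 50, 50, 49, 50]
244 [50, 50, 50, 49, 51, 51, 50, 50, 51, 50, 51, 52, 50, 49, 49, 50, 51, 50, 51, 51, 51, 50, 50, 51, 50, 51, 50, 51, 50, 51, 51]
245 [50, 50, 51, 50, 48, 50, 49, 50, 50, 51, 50, 51, 51, 51, 50, 51, 52, 51, 51, 51, 51, 50, 50, 51, 51, 51, 51, 49, 50, 50, 50]
```

View pics/s4z.png

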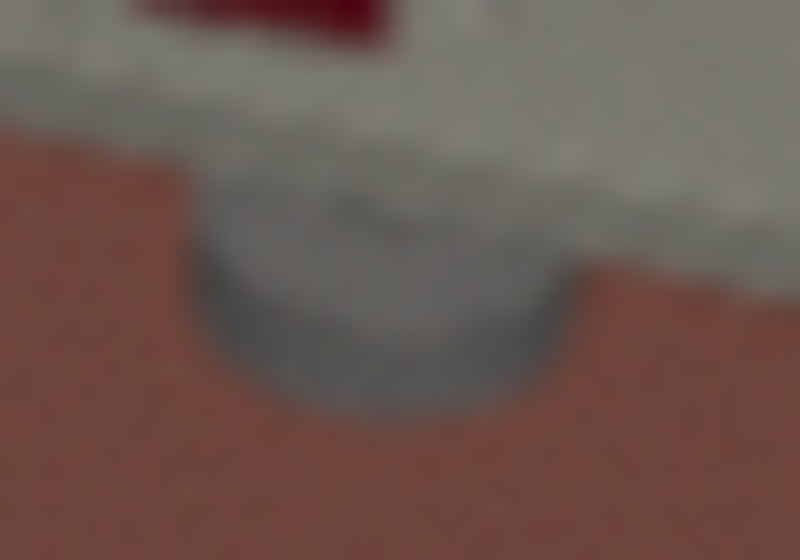

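```bash
python3 - <<'E'
from h import *
from scipy.optimize import least_squares
np.set_printoptions(precision=1,suppress=True)
s=env.snapshot("side")
P=[(301.4,240),(316.8,240),(302.7,241),(315.75,241),(305.2,242),(313.4,242),(309,242.6)]
W=np.array([onz(s,p,0)[:2] for p in P]);print(W)
r=least_squares(lambda c:np.hypot(*(W-c).T)-30,[680,-25]);print(r.x,r.fun)
d=r.x-np.array([626,7.5]);a=np.radians(5.4)
print("rack",d@[np.cos(a),np.sin(a)],d@[-np.sin(a),np.cos(a)])
# deck front-bottom edge z=64 in side at weight: edge row ~229.5 at col 297.5
print(onz(s,(297.0,229.6),64),onz(s,(321,235.6),64))
E
```

```text
[[662.3  -3.6]
 [682.1 -46.1]
 [659.5  -8.9]
 [676.3 -44.8]
 [658.4 -17.4]
 [668.9 -39.9]
 [660.6 -28.8]]
[688.5 -17.2] [-0.5 -0.4  0.1  0.1  0.1  0.   0.2]
rack 59.88766005877927 -30.460592530661906
[627.6   0.1  64. ] [631.2 -71.7  64. ]
```

arm_command([
  [8,-18,0],
  [17,-40,0],
  [26,-65,0],
  [35,-90,0],
  [45,-112,-10],
  [51,-126,-30],
  [51,-126,-46],
  [51,-126,-46],
], twist=[-0.06,-0.12,-0.18,-0.25,-0.3,-0.345,-0.345,-0.345], gripper=[5,5,5,5,5,5,5,5])

```text
time: 5.15
position: [378.2, 202.1, 67.0]
orientation: [-179.9, -0.1, 160.9]
wrist_force: [-0.1, -0.6, -0.9]
opening: 13.8
```

arm_command([
  [8,-20,-10],
  [15,-40,-18],
  [20,-55,-22],
  [20,-55,-24],
  [20,-55,-26],
  [20,-55,-27],
], twist=[0,0,0,0,0,0], gripper=[5,5,5,5,5,5])

```text
time: 5.9
position: [398.7, 149.3, 41.4]
orientation: [180.0, 0.0, 161.1]
wrist_force: [-0.9, 0.4, -0.6]
opening: 14.3
```

```bash
python3 - <<'E'
from h import *
np.set_printoptions(precision=1,suppress=True)
st=env.state(); print(st["time"],st["position"],st["orientation"],st["wrist_force"],st["ft_torque"],st["opening"],st["qpos"])
t=env.snapshot("top"); save("t5.png",t["frame"],(150,100,410,320),3)
s=env.snapshot("side"); save("s5.png",s["frame"],(100,100,400,320),2.6)
E
```

```text
5.9 [398.7 149.3  41.4] [180.    0.  161.1] [-0.9  0.4 -0.6] [ 0.   0.2 -0.1] 14.302493315819875 [-46.7   4.5  21.  126.6  -2.1  49.2  46.8]
```

View pics/t5.png

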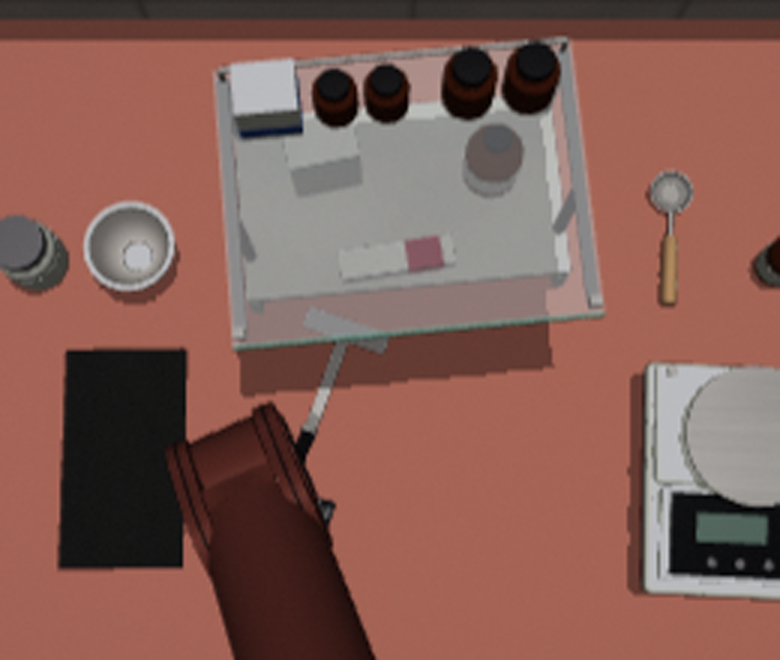

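View pics/s5.png

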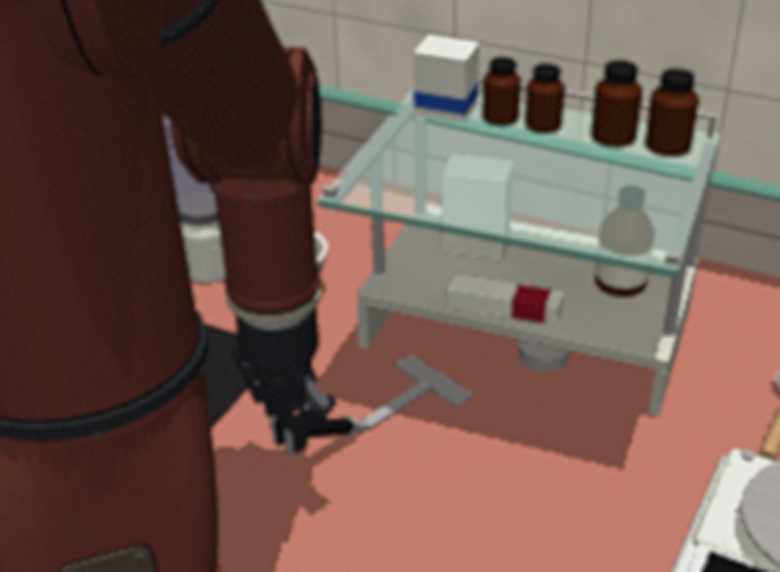

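arm_command([
  [0,0,-1],
  [0,0,-2],
  [0,0,-2],
], twist=[0,0,0], gripper=[5,5,5])

```text
time: 6.38
position: [398.4, 149.4, 39.7]
orientation: [180.0, -0.0, 161.1]
wrist_force: [-7.2, 1.7, 8.9]
opening: 13.9
```

```bash
python3 - <<'E'
from h import *
np.set_printoptions(precision=1,suppress=True)
st=env.state(); print(st["time"],st["position"],st["orientation"],st["wrist_force"],st["ft_torque"],st["opening"])
s=env.snapshot("side"); save("s6.png",s["frame"],(180,220,300,290),6.5)
E
```

```text
6.375 [398.4 149.4  39.7] [180.   -0.  161.1] [-7.2  1.7  8.9] [ 0.2  1.  -0.1] 13.893156068434166
```

View pics/s6.png

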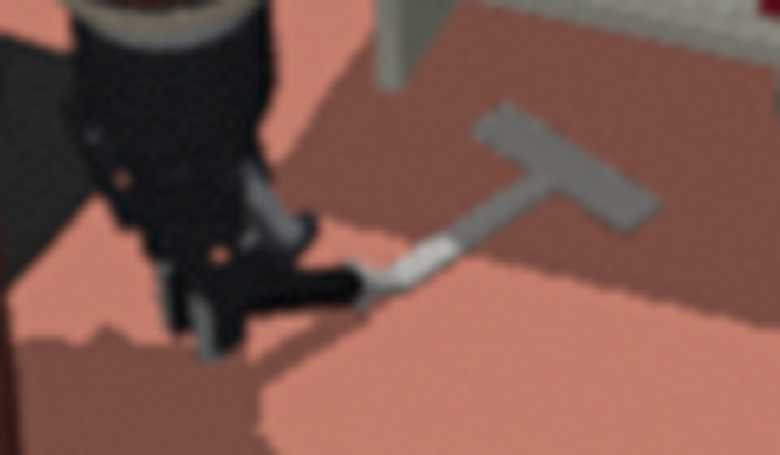

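arm_command([
  [0,0,1],
  [0,0,1],
  [-3,1,3],
  [-6.5,2.4,5],
  [-6.5,2.4,5],
  [-6.5,2.4,5],
  [-6.5,2.4,5],
  [-6.5,2.4,5],
], twist=[0,0,0,0,0,0,0,0], gripper=[30,30,30,30,5,5,5,5], squeeze=120)

```text
time: 7.42
position: [392.2, 151.1, 44.3]
orientation: [-180.0, -0.0, 161.1]
wrist_force: [-2.9, 0.5, 3.5]
opening: 13.1
```

arm_command([
  [0,0,0],
  [0,0,5],
  [0,0,15],
  [0,0,20],
  [0,0,20],
], twist=[0,0,0,0,0], gripper=[5,5,5,5,5])

```text
time: 8.05
position: [392.6, 151.2, 64.9]
orientation: [179.9, 0.0, 161.0]
wrist_force: [0.4, 0.2, -1.1]
opening: 12.9
```

```bash
python3 - <<'E'
from h import *
np.set_printoptions(precision=1,suppress=True)
st=env.state(); print(st["time"],st["position"],st["orientation"],st["wrist_force"],st["ft_torque"],st["opening"])
s=env.snapshot("side"); save("s7.png",s["frame"],(180,220,300,290),6.5)
t=env.snapshot("top"); save("t7.png",t["frame"],(220,180,300,290),6)
E
```

```text
8.05 [392.6 151.2  64.9] [179.9   0.  161. ] [ 0.4  0.2 -1.1] [ 0.1  0.2 -0. ] 12.932567683418513
```

View pics/s7.png

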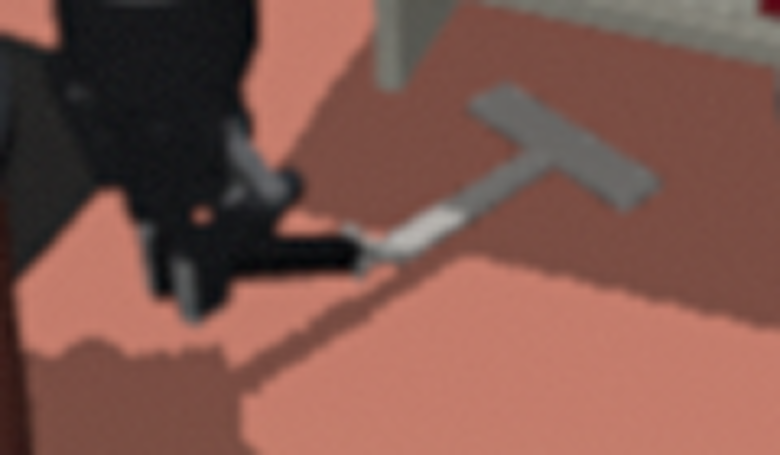

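View pics/t7.png

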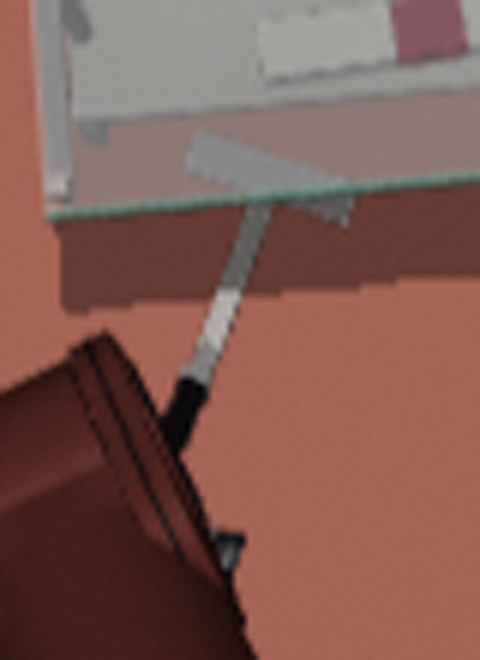

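arm_command([
  [0,0,5],
  [0,0,10],
  [0,0,10],
], twist=[0,0,0], gripper=[5,5,5])

```text
time: 8.52
position: [392.6, 151.2, 74.8]
orientation: [180.0, 0.0, 161.0]
wrist_force: [0.2, -0.1, -1.4]
opening: 13.4
```

```bash
python3 - <<'E'
from h import *
np.set_printoptions(precision=1,suppress=True)
st=env.state(); print(st["time"],st["position"],st["orientation"],st["wrist_force"],st["ft_torque"],st["opening"])
s=env.snapshot("side"); save("s8.png",s["frame"],(240,220,300,260),13)
t=env.snapshot("top"); save("t8.png",t["frame"],(240,190,290,230),15)
E
```

```text
8.525 [392.6 151.2  74.8] [180.   0. 161.] [ 0.2 -0.1 -1.4] [ 0.1  0.2 -0. ] 13.378040770728125
```

View pics/s8.png

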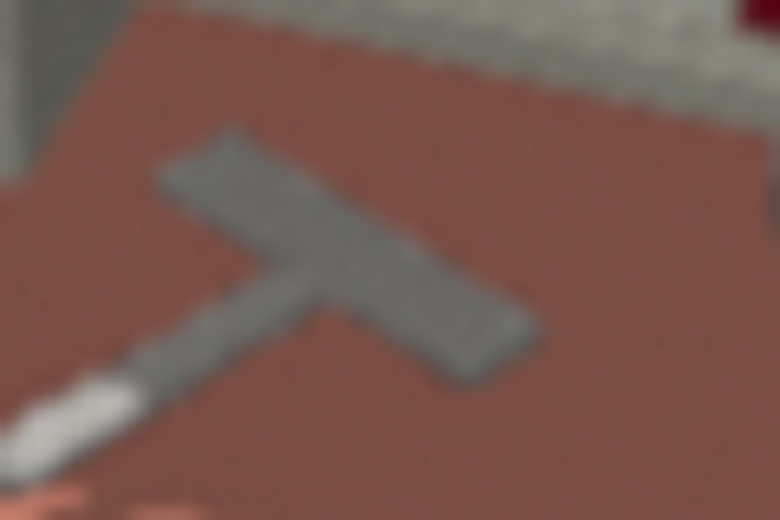

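View pics/t8.png

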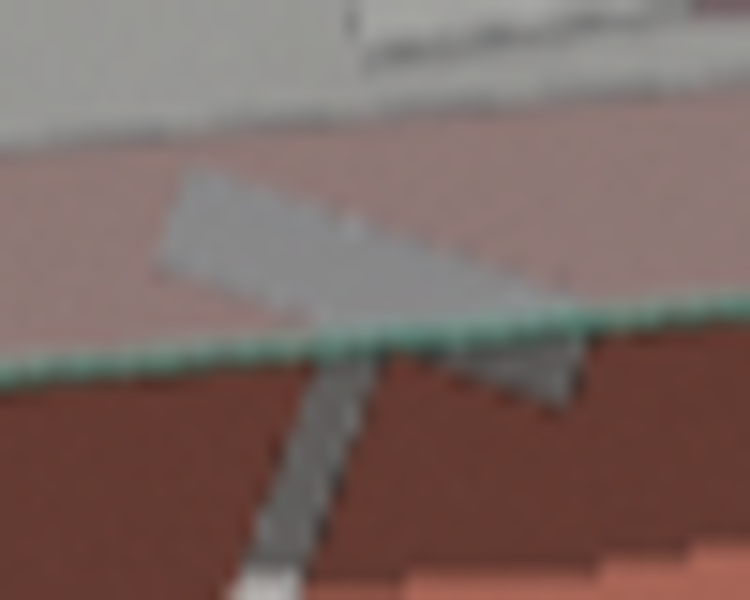

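```bash
python3 - <<'E'
from h import *
np.set_printoptions(precision=1,suppress=True)
s=env.snapshot("side"); t=env.snapshot("top")
def tri(a,b):
    C1,d1=ray(s,a);C2,d2=ray(t,b);d1/=np.linalg.norm(d1);d2/=np.linalg.norm(d2)
    A=np.array([d1,-d2]).T; x=np.linalg.lstsq(A,C2-C1,rcond=None)[0]
    p,q=C1+d1*x[0],C2+d2*x[1]; return (p+q)/2,np.linalg.norm(p-q)
S=lambda u,v:((u+.5)/13-.5+240,(v+.5)/13-.5+220); T=lambda u,v:((u+.5)/15-.5+240,(v+.5)/15-.5+190)
for a,b in [((232,125),(188,165)),((157,180),(155,262)),((468,374),(572,400)),((542,322),(590,320))]: print(*tri(S(*a),T(*b)))
E
```

```text
[620.4 124.2  28.9] 0.2473465184701995
[598.2 132.   26.2] 0.6397239899145253
[565.6  37.9  27.9] 3.0657869011358527
[584.9  31.5  30. ] 2.2230203598883786
```

arm_command([
  [7,-11,0],
  [17,-25,0],
  [28,-41,0],
  [40,-57,0],
  [52,-73,0],
  [62,-89,0],
  [70,-101,0],
  [74,-105,0],
], twist=[0.04,0.1,0.16,0.22,0.28,0.34,0.39,0.42], gripper=[5,5,5,5,5,5,5,5])

```text
time: 9.72
position: [466.5, 45.0, 74.1]
orientation: [-180.0, -0.0, -174.9]
wrist_force: [0.2, 1.0, -0.9]
opening: 13.2
```

```bash
python3 - <<'E'
from h import *
np.set_printoptions(precision=1,suppress=True)
st=env.state(); print(st["time"],st["position"],st["orientation"],st["wrist_force"],st["ft_torque"],st["opening"],st["qpos"])
s=env.snapshot("side"); save("s9.png",s["frame"],(150,80,400,300),3)
E
```

```text
9.725 [466.5  45.   74.1] [-180.    -0.  -174.9] [ 0.2  1.  -0.9] [0.  0.2 0. ] 13.163811807875613 [-37.    6.7  27.8 120.   -3.8  54.1  87.9]
```

View pics/s9.png

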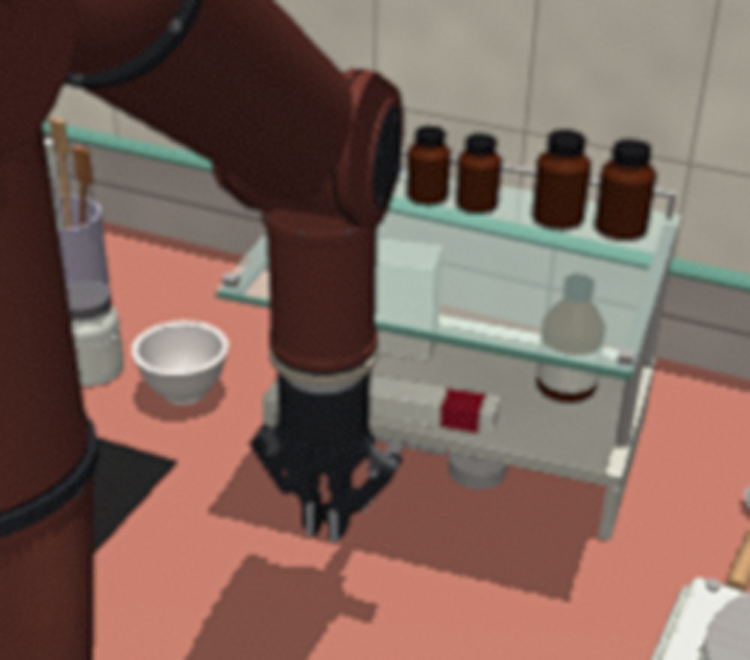

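arm_command([
  [5,-8,0.5],
  [12,-17,0.5],
  [18,-26,0.5],
  [23,-33,0.5],
  [24,-35,0.5],
  [24,-35,0.5],
], twist=[0.03,0.06,0.09,0.12,0.134,0.134], gripper=[5,5,5,5,5,5])

```text
time: 10.52
position: [490.0, 11.2, 74.7]
orientation: [-180.0, -0.0, -167.2]
wrist_force: [-0.9, -1.0, -1.4]
opening: 12.9
```

```bash
python3 - <<'E'
from h import *
np.set_printoptions(precision=1,suppress=True)
st=env.state(); print(st["time"],st["position"],st["orientation"],st["wrist_force"],st["ft_torque"],st["opening"])
s=env.snapshot("side"); save("s10.png",s["frame"],(200,130,400,280),4)
t=env.snapshot("top"); save("t10.png",t["frame"],(200,100,400,250),4)
w=env.snapshot("wrist"); save("w10.png",w["frame"])
E
```

```text
10.525 [490.   11.2  74.7] [-180.    -0.  -167.2] [-0.9 -1.  -1.4] [-0.   0.2  0. ] 12.926063702945669
```

View pics/s10.png

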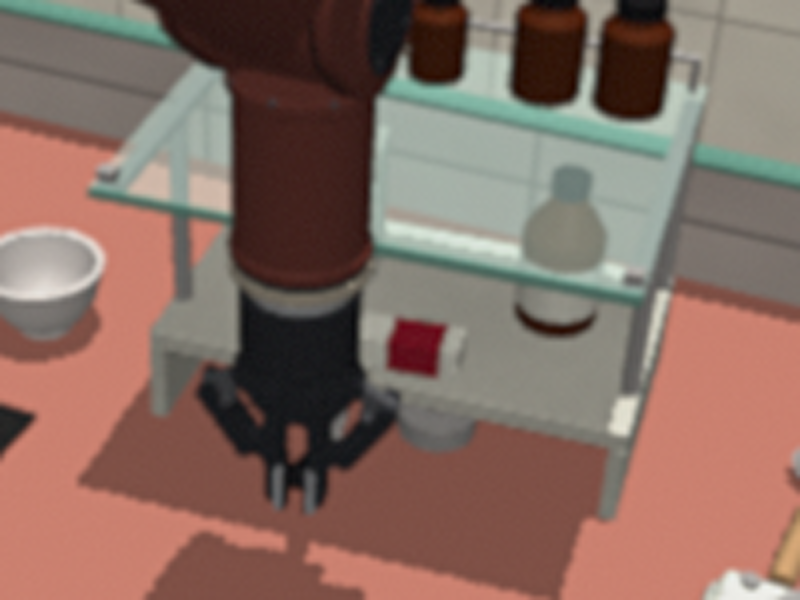

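View pics/t10.png

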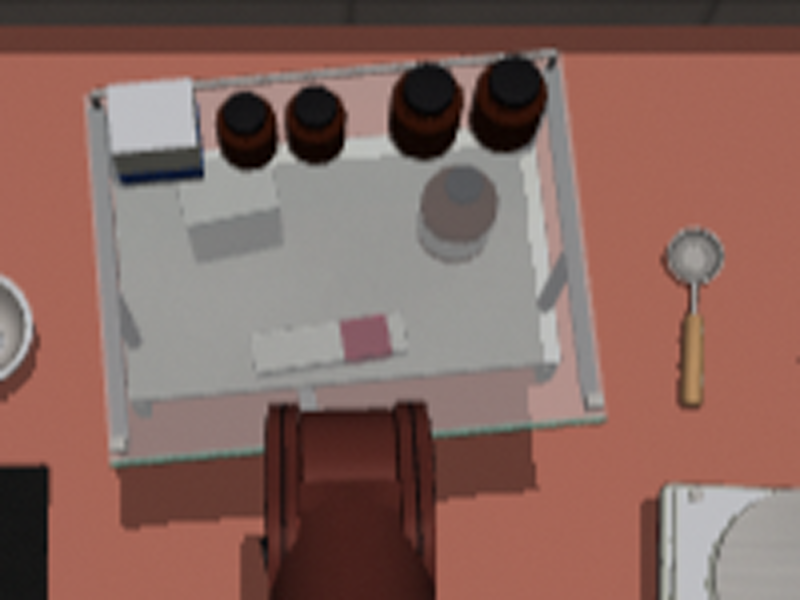

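View pics/w10.png

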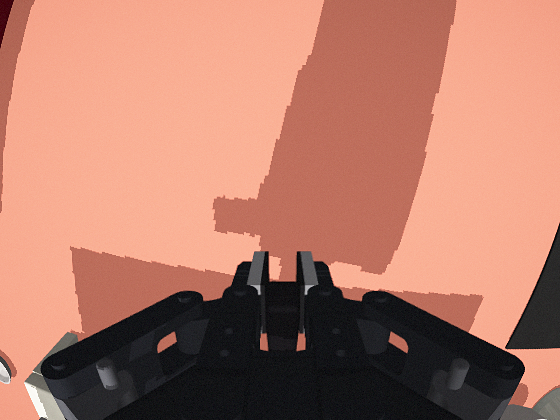

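arm_command([
  [2,-5,0],
  [4,-10,0],
  [6,-15,0],
  [7,-20,0],
  [7,-20,0],
], twist=[0,0,0,0,0], gripper=[5,5,5,5,5])

```text
time: 11.3
position: [497.3, -9.6, 74.8]
orientation: [-180.0, -0.0, -167.3]
wrist_force: [0.1, 0.5, -1.0]
opening: 13.2
```

arm_command([
  [1,-4,0],
  [2,-8,0],
  [3,-12,0],
  [3,-12,0],
], twist=[0,0,0,0], gripper=[5,5,5,5])

```text
time: 11.8
position: [500.3, -21.4, 74.8]
orientation: [-180.0, 0.0, -167.2]
wrist_force: [0.2, 0.8, -1.3]
opening: 13.2
```

```bash
python3 - <<'E'
from h import *
np.set_printoptions(precision=1,suppress=True)
st=env.state(); print(st["time"],st["position"],st["orientation"],st["wrist_force"],st["ft_torque"],st["opening"])
s=env.snapshot("side"); save("s11.png",s["frame"],(240,190,360,270),6)
E
```

```text
11.8 [500.3 -21.4  74.8] [-180.     0.  -167.2] [ 0.2  0.8 -1.3] [-0.1  0.2  0. ] 13.176317942073194
```

View pics/s11.png

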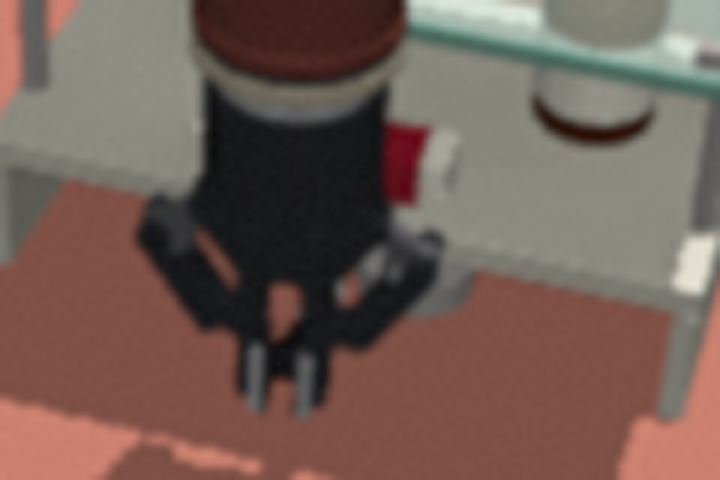

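arm_command([
  [-4,-1,0],
  [-8,-2,0],
  [-12,-3,0],
  [-16,-3.5,0],
  [-20,-4,0],
], twist=[0,0,0,0,0], gripper=[5,5,5,5,5])

```text
time: 12.48
position: [480.1, -25.0, 74.9]
orientation: [180.0, 0.0, -167.2]
wrist_force: [3.1, 0.7, -2.6]
opening: 13.4
```

```bash
python3 - <<'E'
from h import *
np.set_printoptions(precision=1,suppress=True)
st=env.state(); print(st["time"],st["position"],st["orientation"],st["wrist_force"],st["ft_torque"],st["opening"])
s=env.snapshot("side"); save("s12.png",s["frame"],(240,190,360,270),6)
E
```

```text
12.475 [480.1 -25.   74.9] [ 180.     0.  -167.2] [ 3.1  0.7 -2.6] [ 0.1 -0.4  0. ] 13.412664355461041
```

View pics/s12.png

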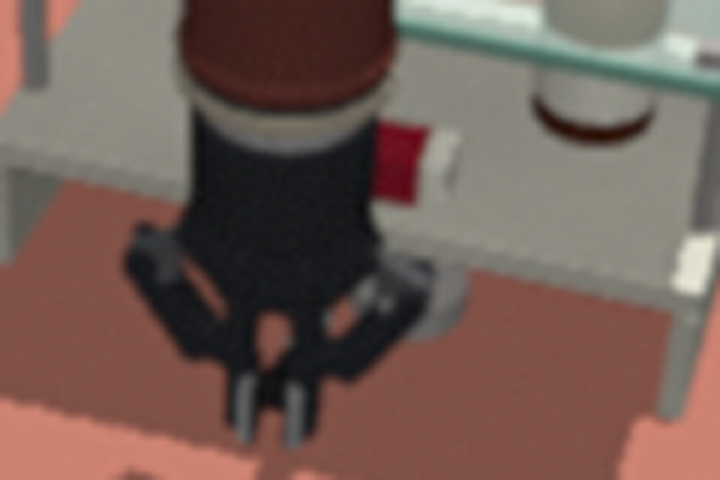

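arm_command([
  [-6,-1.3,0],
  [-13,-2.8,0],
  [-20,-4.2,0],
  [-27,-5.7,0],
  [-34,-7.2,0],
  [-41,-8.7,0],
  [-46,-9.8,0],
  [-46,-9.8,0],
], twist=[0,0,0,0,0,0,0,0], gripper=[5,5,5,5,5,5,5,5])

```text
time: 13.52
position: [433.6, -34.9, 74.7]
orientation: [180.0, -0.0, -167.2]
wrist_force: [0.3, 0.3, -1.0]
opening: 12.9
```

```bash
python3 - <<'E'
from h import *
np.set_printoptions(precision=1,suppress=True)
st=env.state(); print(st["time"],st["position"],st["orientation"],st["wrist_force"],st["ft_torque"],st["opening"],st["qpos"])
s=env.snapshot("side"); save("s13.png",s["frame"],(200,150,380,290),4.3)
t=env.snapshot("top"); save("t13.png",t["frame"],(200,100,400,250),4)
E
```

```text
13.525 [433.6 -34.9  74.7] [ 180.    -0.  -167.2] [ 0.3  0.3 -1. ] [-0.   0.1  0.1] 12.9267883914896 [-30.9   2.2  30.6 124.2  -1.4  53.9 103.2]
```

View pics/s13.png

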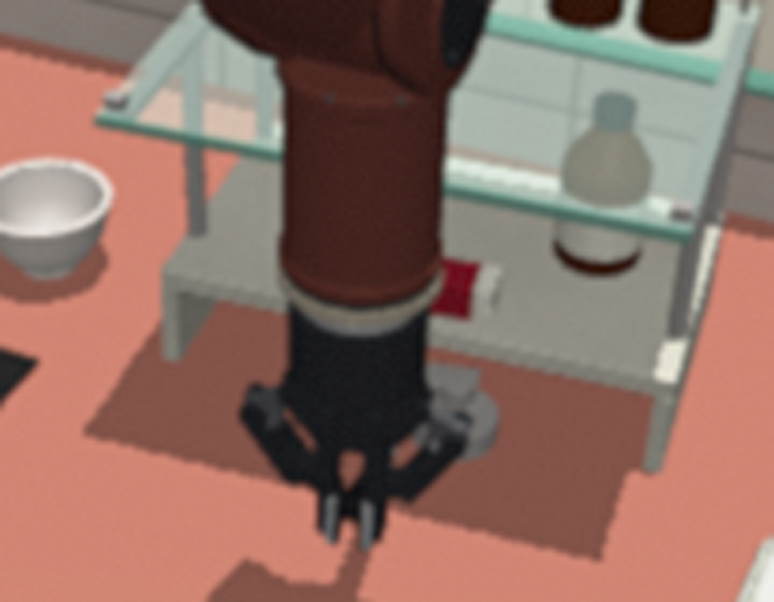

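View pics/t13.png

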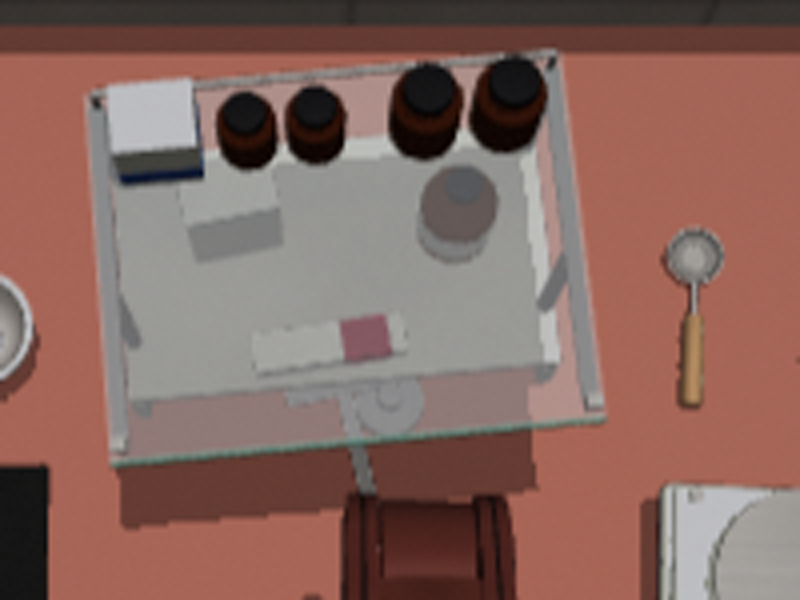

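arm_command([
  [0,1,0],
  [0,3,0],
  [1,6,0],
  [2,10,0],
  [3,15,0],
  [4,20,0],
  [4,25,0],
  [4,30,0],
], twist=[-0.06,-0.15,-0.25,-0.36,-0.47,-0.58,-0.69,-0.8], gripper=[5,5,5,5,5,5,5,5])

```text
time: 14.62
position: [439.1, -3.9, 75.1]
orientation: [179.9, 0.1, 146.8]
wrist_force: [2.4, 1.9, -1.7]
opening: 13.3
```

```bash
python3 - <<'E'
from h import *
np.set_printoptions(precision=1,suppress=True)
st=env.state(); print(st["time"],st["position"],st["orientation"],st["wrist_force"],st["ft_torque"],st["opening"],st["qpos"])
t=env.snapshot("top"); save("t14.png",t["frame"],(200,100,400,250),4)
E
```

```text
14.625 [439.1  -3.9  75.1] [179.9   0.1 146.8] [ 2.4  1.9 -1.7] [ 0.6 -0.6  0.7] 13.272670819836906 [-34.4   2.7  30.1 123.8  -1.7  53.9  53.5]
```

View pics/t14.png

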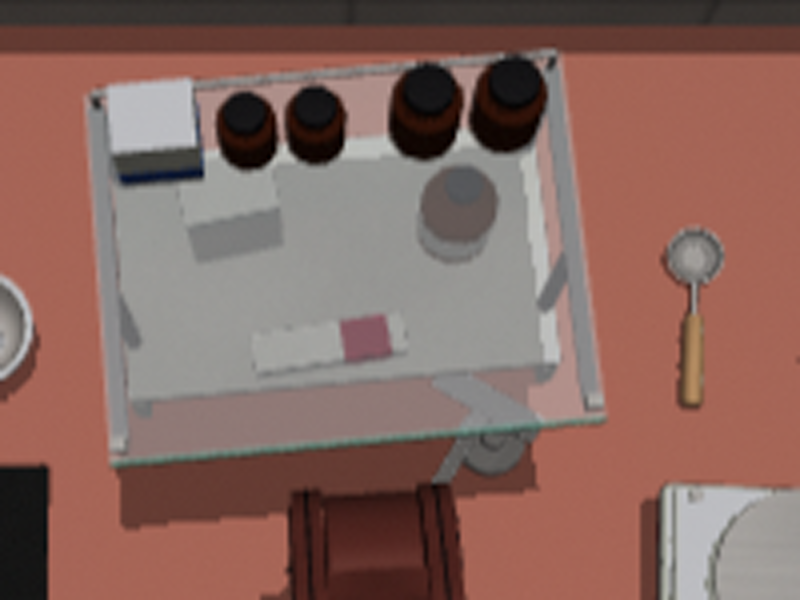

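arm_command([
  [0,4,0],
  [1,10,0],
  [2,18,0],
  [3,27,0],
  [4,37,0],
  [5,47,0],
  [6,57,0],
  [6,65,0],
], twist=[-0.08,-0.19,-0.3,-0.41,-0.52,-0.63,-0.73,-0.8], gripper=[5,5,5,5,5,5,5,5])

```text
time: 15.68
position: [445.0, 60.1, 75.0]
orientation: [179.9, 0.1, 101.1]
wrist_force: [3.0, -1.4, -2.3]
opening: 12.6
```

```bash
python3 - <<'E'
from h import *
np.set_printoptions(precision=1,suppress=True)
st=env.state(); print(st["time"],st["position"],st["orientation"],st["wrist_force"],st["ft_torque"],st["opening"],st["qpos"])
t=env.snapshot("top"); save("t15.png",t["frame"],(200,150,400,300),4)
s=env.snapshot("side"); save("s15.png",s["frame"],(200,180,400,320),4)
E
```

```text
15.675 [445.   60.1  75. ] [179.9   0.1 101.1] [ 3.  -1.4 -2.3] [-0.2 -0.7  0.5] 12.648672239391281 [-40.5   4.   28.3 122.5  -2.3  54.    0.2]
```

View pics/t15.png

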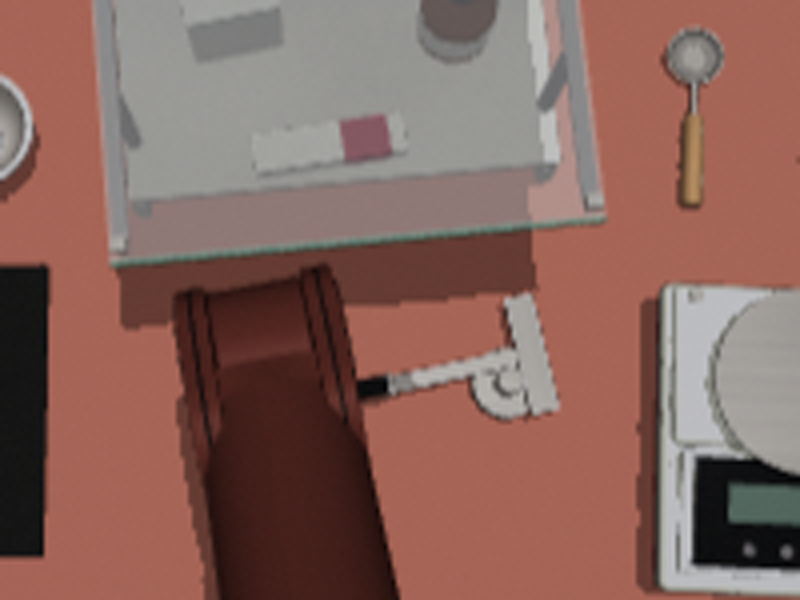

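View pics/s15.png

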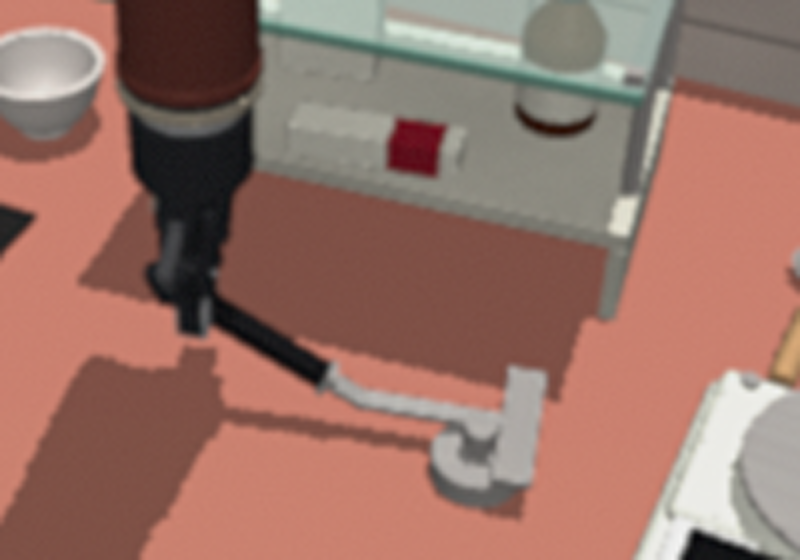

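arm_command([
  [0,-3,0],
  [1,-6,0],
  [6,-6,0],
  [12,-6,0],
  [18,-6,0],
  [20,-6,0],
  [20,-6,10],
  [20,-6,30],
], twist=[0,0,0.03,0.08,0.14,0.2,0.2,0.2], gripper=[5,5,5,5,5,5,5,5])

```text
time: 16.77
position: [463.3, 53.4, 104.9]
orientation: [-179.9, -0.0, 112.4]
wrist_force: [-0.0, 0.2, -1.0]
opening: 13.2
```

arm_command([
  [-5,10,20],
  [-15,35,32],
  [-30,70,32],
  [-50,110,32],
  [-70,150,32],
  [-90,190,32],
  [-110,225,32],
  [-125,255,32],
], twist=[0,0,0,0,0,0.05,0.13,0.23], gripper=[5,5,5,5,5,5,5,5])

```text
time: 17.77
position: [338.5, 310.2, 137.3]
orientation: [180.0, 0.0, 126.0]
wrist_force: [1.4, -0.5, -0.9]
opening: 13.0
```

```bash
python3 - <<'E'
from h import *
np.set_printoptions(precision=1,suppress=True)
st=env.state(); print(st["time"],st["position"],st["orientation"],st["wrist_force"],st["ft_torque"],st["opening"],st["qpos"])
t=env.snapshot("top"); save("t16.png",t["frame"],(100,130,400,330),2.6)
E
```

```text
17.775 [338.5 310.2 137.3] [180.   0. 126.] [ 1.4 -0.5 -0.9] [0.2 0.1 0. ] 13.028063162651925 [-58.    0.9  10.  116.8  -0.2  62.3 -11.9]
```

View pics/t16.png

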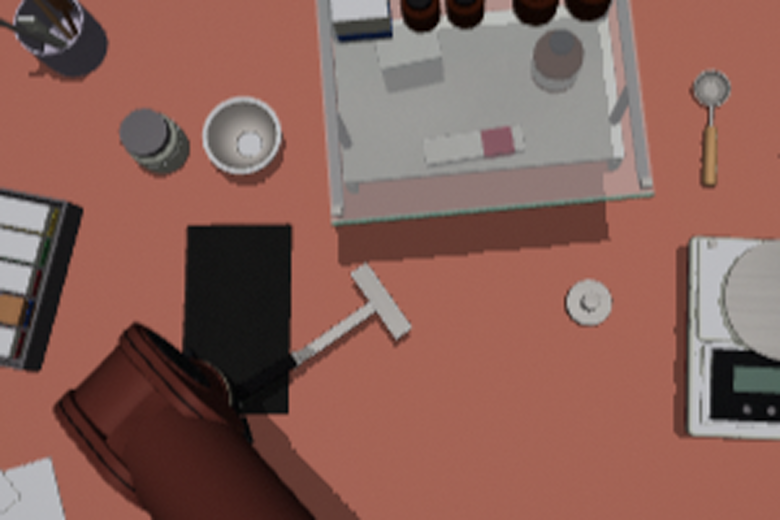

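arm_command([
  [-3,3,0],
  [-6,6,0],
  [-9,9,0],
  [-12,12,0],
  [-15,14,0],
  [-18,16,0],
  [-18,16,0],
  [-18,16,-20],
], twist=[0.12,0.27,0.42,0.57,0.72,0.87,0.962,0.962], gripper=[5,5,5,5,5,5,5,5])

```text
time: 18.82
position: [322.3, 325.8, 117.9]
orientation: [179.9, 0.1, -179.0]
wrist_force: [-0.3, 0.2, -1.5]
opening: 12.8
```

arm_command([
  [0,0,-15],
  [0,0,-30],
  [0,0,-40],
  [0,0,-48],
  [0,0,-48],
], twist=[0,0,0,0,0], gripper=[5,5,5,5,5])

```text
time: 19.45
position: [321.1, 325.0, 68.3]
orientation: [-179.9, -0.0, -179.1]
wrist_force: [0.5, 0.8, -2.2]
opening: 13.0
```

```bash
python3 - <<'E'
from h import *
np.set_printoptions(precision=1,suppress=True)
st=env.state(); print(st["time"],st["position"],st["orientation"],st["wrist_force"],st["ft_torque"],st["opening"],st["qpos"])
t=env.snapshot("top"); save("t17.png",t["frame"],(130,180,260,300),5)
E
```

```text
19.45 [321.1 325.   68.3] [-179.9   -0.  -179.1] [ 0.5  0.8 -2.2] [-0.   0.2  0. ] 13.04041989570836 [-58.7   5.9   8.2 120.9  -1.   53.4  40.9]
```

View pics/t17.png

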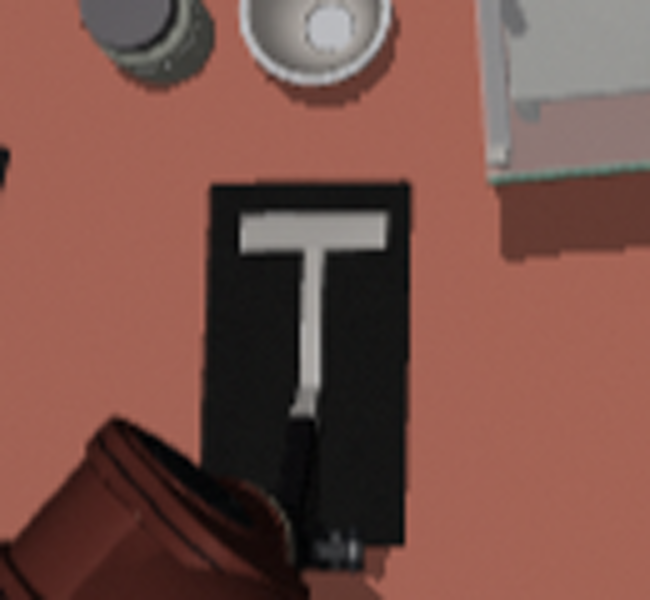

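arm_command([
  [0,0,-6],
  [0,0,-11],
  [0,0,-13],
  [0,0,-15],
  [0,0,-16],
  [0,0,-16],
], twist=[0,0,0,0,0,0], gripper=[5,5,5,5,5,5])

```text
time: 20.25
position: [321.3, 325.2, 52.8]
orientation: [-180.0, 0.0, -179.1]
wrist_force: [-0.6, 0.2, -1.6]
opening: 12.9
```

arm_command([
  [0,0,0],
  [0,0,0],
  [0,0,0],
  [0,0,0],
  [0,0,25],
  [0,0,65],
  [0,0,115],
], twist=[0,0,0,0,0,0,0], gripper=[20,45,80,80,80,80,80])

```text
time: 21.12
position: [320.8, 324.6, 168.4]
orientation: [-179.9, -0.1, -179.1]
wrist_force: [-0.1, -0.5, -0.4]
opening: 80.3
```

```bash
python3 - <<'E'
from h import *
np.set_printoptions(precision=1,suppress=True)
st=env.state(); print(st["time"],st["position"],st["orientation"],st["wrist_force"],st["ft_torque"],st["opening"],st["qpos"])
w=env.snapshot("wrist"); save("w18.png",w["frame"])
t=env.snapshot("top"); save("t18.png",t["frame"],(130,180,350,300),3.6)
f=t["frame"].astype(int)[225:265,300:350]; 
save("t18w.png",t["frame"],(300,225,350,265),15)
E
```

```text
21.125 [320.8 324.6 168.4] [-179.9   -0.1 -179.1] [-0.1 -0.5 -0.4] [ 0.1 -0.1 -0. ] 80.33623140388353 [-59.2  -1.1   8.2 114.8   0.2  66.4  39.8]
```

View pics/w18.png

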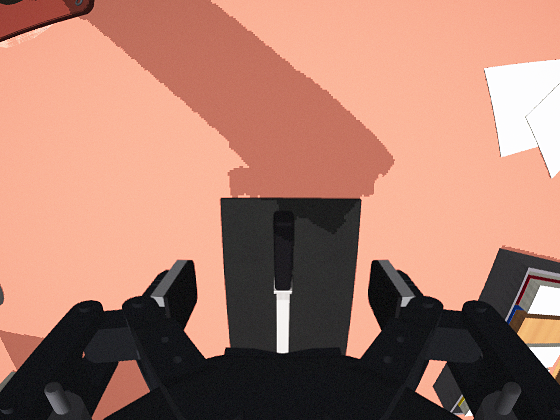

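View pics/t18.png

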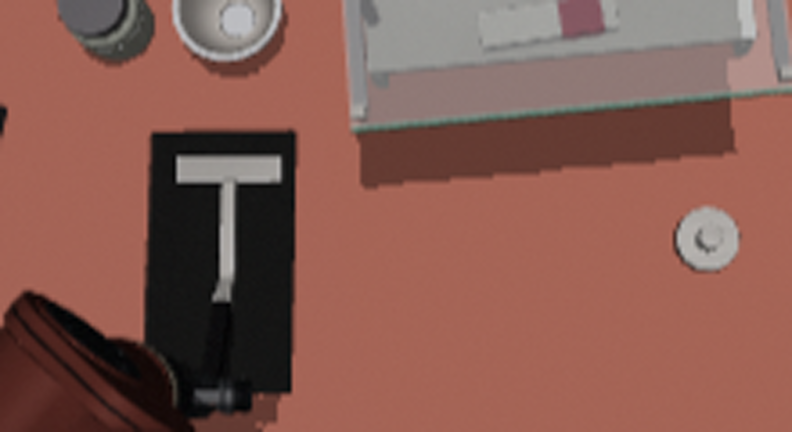

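View pics/t18w.png

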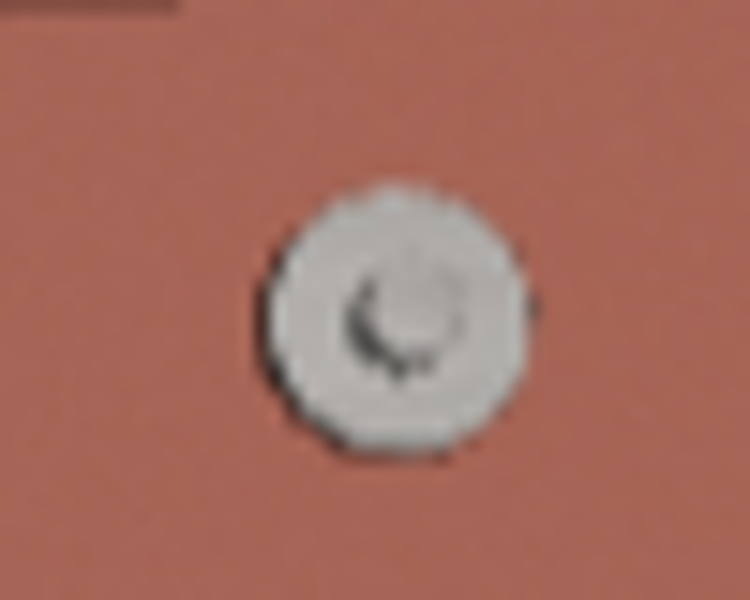

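```bash
python3 - <<'E'
from h import *
np.set_printoptions(precision=1,suppress=True)
t=env.snapshot("top"); print(onz(t,(326.2,245.9),20), onz(t,(300+416/15-.5,225+305/15-.5),46))
T=lambda u,v:(130+(u+.5)/3.6-.5,180+(v+.5)/3.6-.5)
for p in [(176,170),(281,168),(229,155),(229,184)]: print(onz(t,T(*p),10))
s=env.snapshot("side"); save("s18.png",s["frame"],(270,240,370,320),8)
E
```

```text
[ 466.  -127.8   20. ] [ 467.3 -128.6   46. ]
[531.7 376.9  10. ]
[533.8 276.8  10. ]
[546.2 326.9  10. ]
[518.4 325.9  10. ]
```

View pics/s18.png

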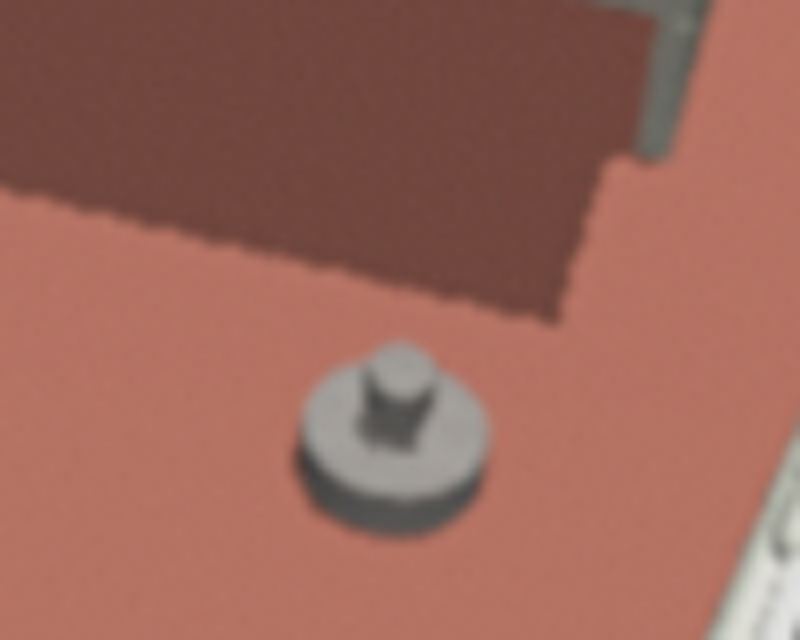

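arm_command([
  [12,-25,0],
  [35,-70,0],
  [60,-120,0],
  [85,-170,0],
  [105,-225,-5],
  [120,-280,-10],
  [132,-335,-20],
  [140,-385,-30],
], twist=[0,-0.05,-0.12,-0.19,-0.26,-0.33,-0.4,-0.45], gripper=[80,80,80,75,70,70,70,70])

```text
time: 22.32
position: [460.6, -61.9, 136.4]
orientation: [-179.9, -0.1, 154.9]
wrist_force: [0.3, 0.7, 0.2]
opening: 69.6
```

arm_command([
  [3,-40,-10],
  [5,-65,-20],
  [5,-68,-30],
  [5,-68,-40],
  [5,-68,-40],
], twist=[-0.05,-0.05,-0.05,-0.05,-0.05], gripper=[70,70,70,70,70])

```text
time: 22.95
position: [465.5, -126.6, 96.7]
orientation: [-179.9, -0.1, 152.3]
wrist_force: [1.3, 0.4, 0.6]
opening: 69.8
```

```bash
python3 - <<'E'
from h import *
np.set_printoptions(precision=1,suppress=True)
st=env.state(); print(st["time"],st["position"],st["orientation"],st["wrist_force"],st["opening"],st["qpos"])
w=env.snapshot("wrist"); save("w19.png",w["frame"])
s=env.snapshot("side"); save("s19.png",s["frame"],(200,160,400,320),4)
E
```

```text
22.95 [ 465.5 -126.6   96.7] [-179.9   -0.1  152.3] [1.3 0.4 0.6] 69.7652178544683 [-28.    7.2  40.8 117.4  -5.6  57.3  77.9]
```

View pics/w19.png

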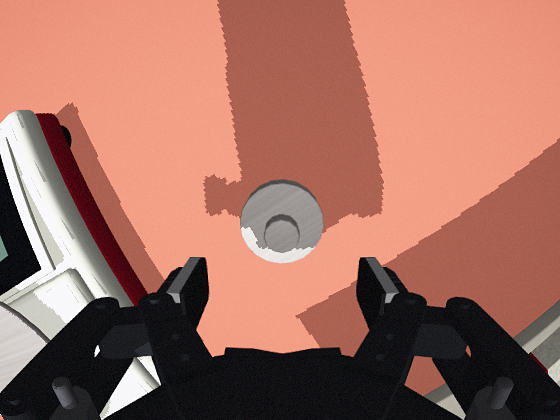

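View pics/s19.png

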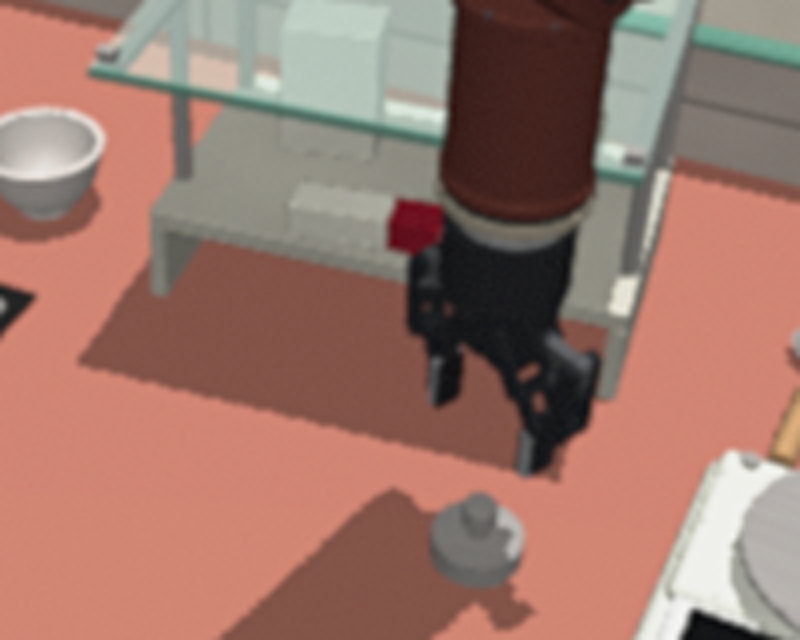

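```bash
python3 - <<'E'
from h import *
np.set_printoptions(precision=1,suppress=True)
st=env.state(); w=env.snapshot("wrist")
print(st["position"],wonz(w,st,(282,236),46),wonz(w,st,(282,221),20))
E
```

```text
[ 466.3 -126.9   97.8] [ 467.7 -128.    46. ] [ 465.8 -127.    20. ]
```

Aligned within about 1 mm. Lower to grip the knob just clear of the disc.

arm_command([
  [0,-0.5,-25],
  [0.5,-0.5,-50],
  [0.5,-0.5,-65],
  [0.5,-0.5,-73],
  [0.5,-0.5,-73],
  [0.5,-0.5,-73],
  [0.5,-0.5,-73],
  [0.5,-0.5,-73],
], twist=[0,0,0,0,0,0,0,0], gripper=[70,70,70,60,40,25,15,15], squeeze=50)

```text
time: 24.1
position: [467.3, -128.3, 25.7]
orientation: [179.9, 0.1, 152.2]
wrist_force: [-1.4, 0.8, 6.1]
opening: 21.3
```

arm_command([
  [0,0,0],
  [0,0,0],
  [0,0,4],
  [0,0,15],
  [0,0,30],
], twist=[0,0,0,0,0], gripper=[15,15,15,15,15])

```text
time: 24.72
position: [466.4, -128.3, 55.5]
orientation: [-180.0, -0.0, 152.2]
wrist_force: [0.2, -0.2, -4.5]
opening: 21.0
```

```bash
python3 - <<'E'
from h import *
np.set_printoptions(precision=1,suppress=True)
st=env.state(); print(st["time"],st["position"],st["orientation"],st["wrist_force"],st["opening"],st["qpos"])
s=env.snapshot("side"); save("s20.png",s["frame"],(250,200,400,320),5)
E
```

```text
24.725 [ 466.4 -128.3   55.5] [-180.    -0.   152.2] [ 0.2 -0.2 -4.5] 21.03209976848095 [-26.6  11.6  40.5 119.4  -9.5  52.2  81.4]
```

View pics/s20.png

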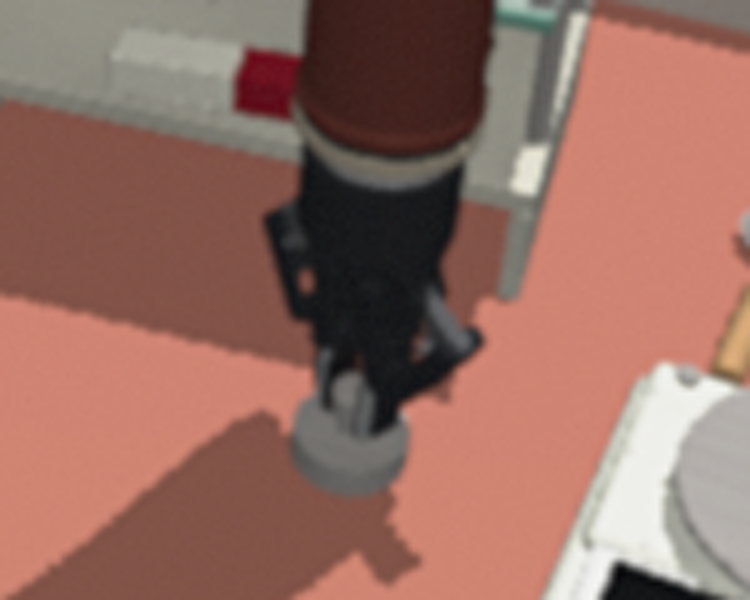

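arm_command([
  [0,0,40],
  [0,0,85],
  [0,-15,115],
  [-1,-50,115],
  [-2,-95,115],
  [-3,-140,115],
  [-4,-180,115],
  [-5,-210,115],
], twist=[0,0,0,0,0,0,0,0], gripper=[15,15,15,15,15,15,15,15])

```text
time: 25.78
position: [461.3, -340.1, 170.3]
orientation: [-180.0, 0.0, 152.2]
wrist_force: [-0.0, -0.0, -4.1]
opening: 20.7
```

arm_command([
  [-1,-15,0],
  [-1,-22,0],
  [-1,-22,-10],
  [-1,-22,-20],
  [-1,-22,-25],
  [-1,-22,-25],
], twist=[0,0,0,0,0,0], gripper=[15,15,15,15,15,15])

```text
time: 26.52
position: [460.7, -359.6, 144.2]
orientation: [180.0, -0.1, 152.3]
wrist_force: [0.3, -0.7, -4.8]
opening: 21.0
```

```bash
python3 - <<'E'
from h import *
np.set_printoptions(precision=1,suppress=True)
st=env.state(); print(st["time"],st["position"],st["orientation"],st["wrist_force"],st["opening"],st["qpos"])
s=env.snapshot("side"); save("s21.png",s["frame"],(320,170,480,330),4)
t=env.snapshot("top"); save("t21.png",t["frame"],(340,190,460,310),5)
E
```

```text
26.525 [ 460.7 -359.6  144.2] [180.   -0.1 152.3] [ 0.3 -0.7 -4.8] 20.9742874752647 [ -6.8  20.   49.6 101.5 -16.5  66.2 110.1]
```

View pics/s21.png

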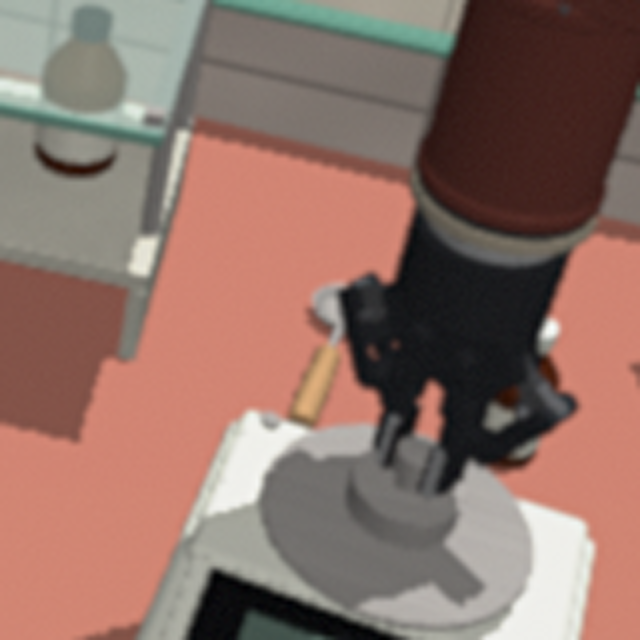

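View pics/t21.png

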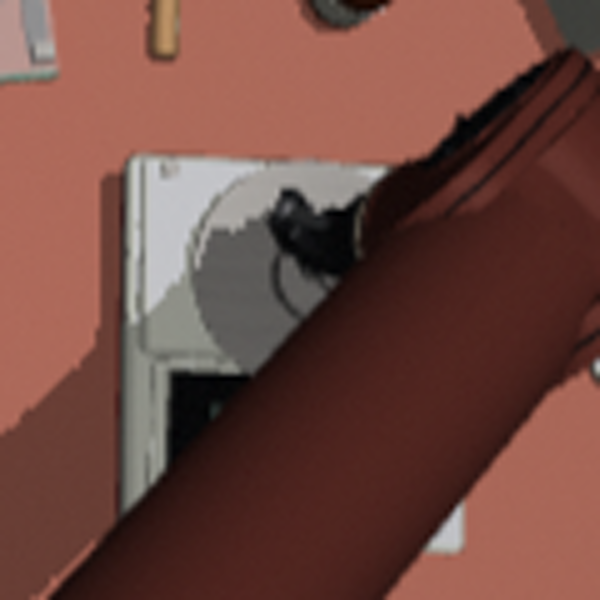

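arm_command([
  [0,0,-3],
  [0,0,-6],
  [0,0,-8],
  [0,0,-10],
  [0,0,-11.5],
  [0,0,-12.5],
  [0,0,-12.5],
], twist=[0,0,0,0,0,0,0], gripper=[15,15,15,15,15,15,15])

```text
time: 27.5
position: [460.7, -360.3, 132.4]
orientation: [180.0, -0.0, 152.2]
wrist_force: [-0.5, 0.3, -2.5]
opening: 21.2
```

arm_command([
  [0,0,-1],
  [0,0,-1.5],
  [0,0,-1.5],
], twist=[0,0,0], gripper=[15,15,15])

```text
time: 27.88
position: [460.7, -360.3, 130.9]
orientation: [180.0, 0.0, 152.2]
wrist_force: [-1.0, 1.0, 0.0]
opening: 20.9
```

arm_command([
  [0,0,0],
  [0,0,0],
  [0,0,0],
  [0,0,0],
  [0,0,2],
  [0,0,15],
  [0,0,40],
  [0,0,80],
], twist=[0,0,0,0,0,0,0,0], gripper=[24,30,45,60,60,60,60,60])

```text
time: 28.88
position: [460.3, -360.0, 211.7]
orientation: [-180.0, -0.1, 152.2]
wrist_force: [0.4, -0.4, 0.6]
opening: 60.2
```

arm_command([
  [0,20,20],
  [0,55,30],
  [0,100,30],
  [0,145,30],
  [0,185,30],
  [0,200,30],
  [0,200,30],
  [0,200,30],
], twist=[0,0,0,0,0,0,0,0], gripper=[60,60,60,60,60,60,60,60])

```text
time: 29.88
position: [460.8, -161.5, 241.3]
orientation: [180.0, 0.0, 152.1]
wrist_force: [-0.3, -0.3, -0.4]
opening: 60.2
```

```bash
python3 - <<'E'
from h import *
np.set_printoptions(precision=1,suppress=True)
st=env.state(); print(st["time"],st["position"],st["wrist_force"],st["opening"])
s=env.snapshot("side"); save("s22.png",s["frame"],None,1.4)
t=env.snapshot("top"); save("t22.png",t["frame"],None,1.4)
save("s22z.png",s["frame"],(340,230,480,400),4)
E
```

```text
29.875 [ 460.8 -161.5  241.3] [-0.3 -0.3 -0.4] 60.20836892607999
```

View pics/s22.png

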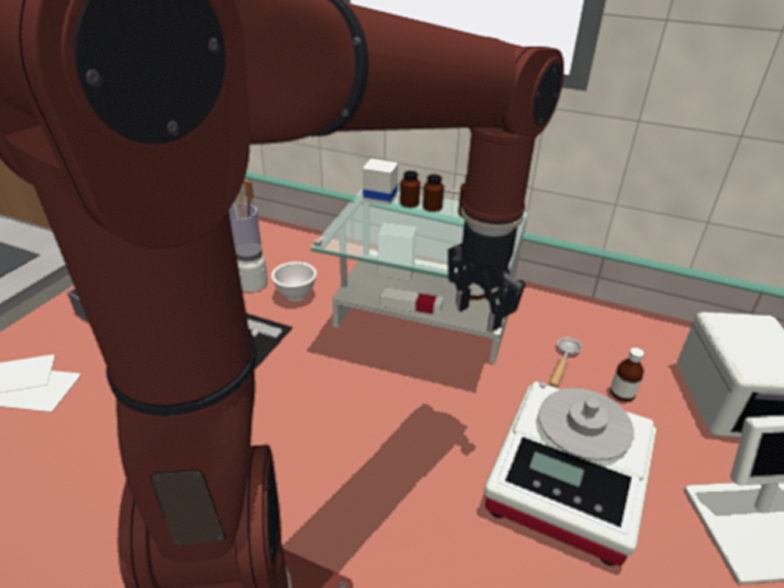

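View pics/t22.png

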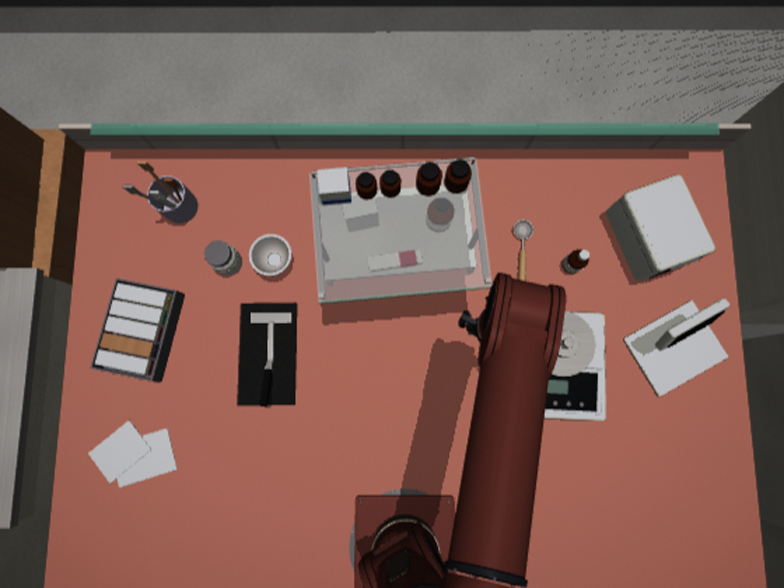

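View pics/s22z.png

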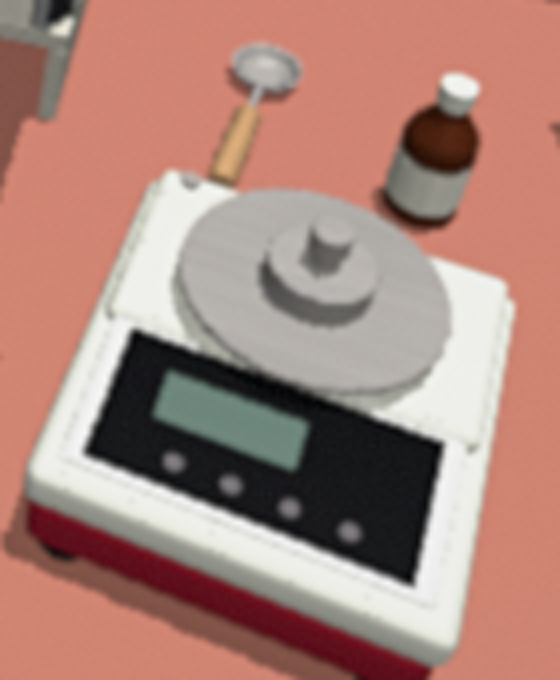

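```bash
python3 - <<'E'
from station import env
print(env.sign_off()); print(env.state()["time"])
E
```

```text
the job is handed in; nothing more can be done
None
the job is handed in; nothing more can be done
```

The check weight is on the balance's pan and the scraper is back on its mat. I handed the job in at about 30 s of the 72 s allowed; sign-off reports no verdict.

**What I did**
- **Finding the weight:** its rim showed under the deck in the side picture, so I located it there (about 60 mm behind the front edge, 30 mm right of the middle) instead of probing for it.
- **Drawing it out:** the tool cannot lean in this interface. I gripped the scraper at the very end of its handle, slid the head in beside the weight about 22 mm up, and hooked an ear behind its neck. I then pulled and swung it out onto the open counter at about 3 N.
- **Finishing:** I laid the scraper back and lifted the weight by its knob. I lowered it onto the pan and let go once the wrist no longer carried its weight.

**Last checks**
- **Scraper:** it lies flat along the mat, with the head about 87 mm beyond the mat's middle and the handle on the near side.
- **Pan:** it carries only the weight, upright, perhaps 10 mm off centre. I could not read the sinking directly. I judged it from the wrist force dropping to about 0 as the pan went down roughly 3 to 4 mm.
- **Forces:** the wrist never read more than about 12 N, which was when I pressed the scraper on the counter to find its height. I saw no sign of contact with the rack.
- **Other things:** they look unmoved in the final pictures. I compared them by eye and did not measure them.

**What did not go as expected:** after I moved my grip to the handle's end, the scraper sagged about 2° nose-down. I measured the head's height in two views and raised the tool 10 mm to make up for it.

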